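Strip a bayonet fuse holder and box up the fuses

TASK

Strip the round fuse holder: push its sprung cap down against the spring, then twist it anticlockwise out of its catch, lift it off and lay it the right way up in the steel tray. Lay every ceramic fuse - the one inside the holder, the one left lying across the dividers in the grey tub, and any lying on the bench - flat down in a trough of the tub, one to a trough, so that all sit below the red fill line, and then put the blue lid on the tub so that it is fully home. Leave the brass clips, the screwdriver and the cleaner can where they are; the fuses and the lid may get knocked while you work, so check before you close up.

Things in the scene. Friction and masses are not known exactly. Their poses are not given: they have to be found in the camera images.
- holder: Round grey fuse holder, fixed. Origin: centre of its underside on the bench. Foot disc radius 72 mm, 6 mm thick; round pot on it, inner radius 48, outer 54, rim 34 mm above the bench. fuse_a lies in it along the holder's x on the 6 mm floor, between low brass cheeks at |x| = 24..36 mm (19 mm tall above the bench, 17 to 20 mm off its axis); beside the fuse's middle the pot is clear for fingers.
- claw (a point): Underside (52 mm above the bench) of the claw at the holder's +y side; another stands at -y. Fixed, 31 mm wide, 55 to 71 mm from the axis, top 58 mm. Each holds one lug of the cap from above. A rib hanging 4 mm down stops the lug on its anticlockwise side (seen from above), a full stop on the clockwise side: pressed under the rib, the cap turns anticlockwise only.
- spring (a joint): Height of the floating black ring that pushes the cap up into the claws, m: 0 under the locked cap, down to -0.007 (pressed), up to +0.005 (free). About 4 N at 0 and 9 N at -0.006; the ring turns freely with the cap.
- cap: Sprung bayonet cap, loose, 120 g: dark disc, radius 52, 8 mm thick, lugs at its +y and -y (12 mm wide, out to 64 mm), orange grip bar on top. Origin: centre of its underside, z up. Locked: 44 mm above the bench, axes as the holder's. To free it press 5 to 7 mm down (hard stop at 7 to 8), keep it down, turn it anticlockwise past 26 degrees (35 to 45 is safe), let it rise, lift straight off.
- cap_grip (a point): Middle of the cap's grip bar, 22 mm above the cap's underside. The bar runs along the cap's x: 72 mm long, 16 mm wide, from 8 to 36 mm above the underside.
- tray: Square steel parts tray for the cap, fixed, empty: 150 mm by 150 mm outside, 18 mm high, walls and floor 3 mm thick. Origin: centre of its underside on the bench; its sides run along its x and y axes.
- tub: Open grey tub, fixed: 112 (x) by 312 mm (y) outside, 58 mm high, walls and floor 4 mm. Origin: centre of its underside on the bench. Flat dividers along x, top 18 mm above the bench, 16 mm wide (20 at the ends), leave five troughs. Fingers kept above the dividers can grip the upper 12 mm of a fuse in a trough; neighbouring fuses leave 26 mm between them.
- trough (a point): Centre of the floor of the tub's middle trough, 4 mm above the bench. The five troughs run along the tub's x with centres at tub y = -112, -56, 0, +56 and +112 mm; each is 40 mm wide, 104 mm long and 14 mm deep below the divider tops. A fuse down in one has its centre 19 mm above the bench.
- fill_line (a point): Middle of the tub at the height of the red fill line that runs round its inside, 43 mm above the bench, where the underside of the seated lid comes. A fuse in a trough tops out at 34 mm; one lying on the dividers (48 mm) or on another fuse stands above the line and holds the lid up.
- lid: Blue lid, loose, about 320 g, lying right way up on the bench at first. Flange 114 (x) by 314 mm (y), 5 mm thick, over a plug 96 by 296 mm reaching 15 mm down (4 mm clearance all round in the tub). Origin: centre of the plug's underside, z up. Fully home: flange on the tub's rim, origin over the tub's origin, 43 mm above the bench, its y along the tub's y (either way round).
- lid_bar (a point): Middle of the lid's black bar handle, 42 mm above the plug's underside. The bar runs along the lid's y: 100 mm long, 16 mm wide, 13 mm tall, with free space 16 mm high under it between its two feet (72 mm apart).
- fuse_a: Square-body ceramic fuse: a bar 80 mm long (its x), 30 by 30 mm across, white with 12 mm brass end caps, about 190 g. Origin at its centre (15 mm above what it lies flat on); it may lie on any of its long sides. Starts in the holder under the cap, centre 21 mm above the bench. Always present.
- fuse_b: Square-body ceramic fuse: a bar 80 mm long (its x), 30 by 30 mm across, white with 12 mm brass end caps, about 190 g. Origin at its centre (15 mm above what it lies flat on); it may lie on any of its long sides. Starts in the tub lying across two dividers, centre 33 mm above the bench. Always present.
- fuse_1: Square-body ceramic fuse: a bar 80 mm long (its x), 30 by 30 mm across, white with 12 mm brass end caps, about 190 g. Origin at its centre (15 mm above what it lies flat on); it may lie on any of its long sides. On the bench; one to three of fuse_1, fuse_2, fuse_3 are present.
- fuse_2: Square-body ceramic fuse: a bar 80 mm long (its x), 30 by 30 mm across, white with 12 mm brass end caps, about 190 g. Origin at its centre (15 mm above what it lies flat on); it may lie on any of its long sides. On the bench; may be absent.
- fuse_3: Square-body ceramic fuse: a bar 80 mm long (its x), 30 by 30 mm across, white with 12 mm brass end caps, about 190 g. Origin at its centre (15 mm above what it lies flat on); it may lie on any of its long sides. On the bench; may be absent.
- clip_1: Bystander, leave alone: brass U-shaped contact clip, foot 62 mm long (x) by 26 mm by 3 mm with two upright cheeks, 25 mm tall, loose. Origin at the centre of its underside.
- clip_2: Bystander, leave alone: brass U-shaped contact clip, foot 62 mm long (x) by 26 mm by 3 mm with two upright cheeks, 25 mm tall, loose. Origin at the centre of its underside.
- clip_3: Bystander, leave alone: brass U-shaped contact clip, foot 62 mm long (x) by 26 mm by 3 mm with two upright cheeks, 25 mm tall, loose. Origin at the centre of its underside.
- driver: Bystander, leave alone: screwdriver, 200 mm long, lying along its x axis, loose.
- cleaner: Bystander, leave alone: upright contact-cleaner can, 54 mm diameter, 150 mm tall, loose. Origin at the centre of its underside.
There are look-alikes about, which are no part of the job. Several things look just like the tray: the one meant starts farthest to the robot's left.

How it is judged (in metres and radians):
On the way, in this order (a step that is already met when the one before it is completed fails the run):
1. the cap has been pushed down against its spring, 4 mm or more (value of joint spring below -0.004 m), for 0.1 s.
2. the cap has been twisted free and taken away from the holder (horizontal distance between cap and holder above 0.1 m), for 0.2 s.
3. every fuse lies flat down in a trough of the tub, below the fill line, let go and at rest, before the lid goes on (x of fuse_a in the frame of tub between -0.048 and 0.048 m and y of fuse_a in the frame of tub between -0.143 and 0.143 m and z of each of fuse_a, fuse_b, fuse_1, fuse_2, fuse_3 in the frame of tub below 0.024 m and linear speed of each of fuse_a, fuse_b, fuse_1, fuse_2, fuse_3 below 0.03 m/s and x of fuse_b in the frame of tub between -0.048 and 0.048 m and y of fuse_b in the frame of tub between -0.143 and 0.143 m and x of fuse_1 in the frame of tub between -0.048 and 0.048 m and y of fuse_1 in the frame of tub between -0.143 and 0.143 m and x of fuse_2 in the frame of tub between -0.048 and 0.048 m and y of fuse_2 in the frame of tub between -0.143 and 0.143 m and x of fuse_3 in the frame of tub between -0.048 and 0.048 m and y of fuse_3 in the frame of tub between -0.143 and 0.143 m and contact force between the fingers and fuse_a below 0.2 N and contact force between the fingers and fuse_b below 0.2 N and contact force between the fingers and fuse_1 below 0.2 N and contact force between the fingers and fuse_2 below 0.2 N and contact force between the fingers and fuse_3 below 0.2 N), for 0.2 s.
At the end, for the whole second after the job is handed in: At rest: each fuse flat in a trough (centre under 24 mm above the bench), the lid fully home (origin under 46 mm, level within 1.7 degrees, centred within 7 mm), the cap right way up on the tray floor (origin under 12 mm, within 35 mm of its centre each way, 6 degrees) (x of fuse_a in the frame of tub between -0.048 and 0.048 m and y of fuse_a in the frame of tub between -0.143 and 0.143 m and z of each of fuse_a, fuse_b, fuse_1, fuse_2, fuse_3 in the frame of tub below 0.024 m and linear speed of each of fuse_a, fuse_b, fuse_1, fuse_2, fuse_3, lid, cap below 0.03 m/s and x of fuse_b in the frame of tub between -0.048 and 0.048 m and y of fuse_b in the frame of tub between -0.143 and 0.143 m and x of fuse_1 in the frame of tub between -0.048 and 0.048 m and y of fuse_1 in the frame of tub between -0.143 and 0.143 m and x of fuse_2 in the frame of tub between -0.048 and 0.048 m and y of fuse_2 in the frame of tub between -0.143 and 0.143 m and x of fuse_3 in the frame of tub between -0.048 and 0.048 m and y of fuse_3 in the frame of tub between -0.143 and 0.143 m and x of lid in the frame of tub between -0.007 and 0.007 m and y of lid in the frame of tub between -0.007 and 0.007 m and z of lid in the frame of tub below 0.046 m and angle between lid's own z axis and vertical below 0.03 rad and x of cap in the frame of tray between -0.035 and 0.035 m and y of cap in the frame of tray between -0.035 and 0.035 m and height (world z) of cap below 0.012 m and angle between cap's own z axis and vertical below 0.1 rad); the robot touches nothing.
It fails at once if a brass clip (clip_1) is moved more than 30 mm (distance of clip_1 from where it was at the start of the episode above 0.03 m).
It fails at once if a brass clip (clip_2) is moved more than 30 mm (distance of clip_2 from where it was at the start of the episode above 0.03 m).
It fails at once if a brass clip (clip_3) is moved more than 30 mm (distance of clip_3 from where it was at the start of the episode above 0.03 m).
It fails at once if the screwdriver (driver) is moved more than 30 mm (distance of driver from where it was at the start of the episode above 0.03 m).
It fails at once if the cleaner can (cleaner) is moved more than 30 mm (distance of cleaner from where it was at the start of the episode above 0.03 m).
Of fuse_1, fuse_2, fuse_3 only 1 to 3 are there at a start; the rules pass over those that are not, and their reading is None.
At some moment in a run one of fuse_1, fuse_2, fuse_3, lid may be knocked a few centimetres aside while the robot is not near it.
Once in a run the grip may slacken for a moment while it holds something.
It also fails if it takes over 210 s, if anything falls off the work surface, if the arm or the gripper's body presses on something with over 40 N, if the wrist force passes 120 N, or if a joint passes its speed limit or range.

ROBOT

A 6-joint arm with a two-finger parallel gripper is mounted at the origin on the work surface. World frame = base frame: x ahead of the robot, y to its left, z up, the work surface at z = 0. Lengths are in mm, angles in rad, forces in N, time in s.
With the tool pointing down it reaches from about 300 to 950 mm from the base axis. Payload 3.1 kg.
Tool frame: the origin (TCP) lies midway between the tips of the shut fingers; the grasp point (between the pads) lies 19 mm behind it; z points along the fingers, y is the line along which they close (so a half turn about z gives the same grasp; the last joint's range is limited). The gripper opens to 85 mm and grips with 20 to 120 N. Pads are 22 mm wide; open, the fingers measure 114 mm over their backs; the gripper's body (76 mm by 85 mm) begins 54 mm behind the grasp point. The pads swing forward as they close: fully open they stand 13 mm farther back than shut.
Start: joints at [-1.255, 0.308, 1.634, -0, 1.2, -0.07], TCP at [235.162, -579.078, 231.272] pointing down, gripper open.
Joint ranges: [-3.06, 3.06], [-0.79, 1.96], [0.05, 2.63], [-1.19, 4.34], [0.05, 2.64], [-2.94, 2.94]. Speed limits (rad/s): [2.79, 2.79, 3.14, 3.14, 3.14, 3.14].

INTERFACE

Orientations are given as a unit quaternion [x, y, z, w].
In Python, from station import get_state, cams, ctrl gives the robot as it stands. The module is installed in compiled form; this text tells all that it offers.
- The arm moves only by the tool drive_tool, never from a script. Its argument "moves" is a list that holds one entry, the list of rows, each a list of 7 numbers: the turn, a rotation vector about the tool's x, y, z in degrees, then the shift along the tool's x, y, z in mm, then the gripper's target within -1 to 1 (fully open at 1, half-way at 0, shut at -1). In form: [[[rx, ry, rz, x, y, z, fingers], ...]]. A call has 1 to 10 rows; each row is the pose to reach, as a shift and turn from the pose commanded when the call began, along the tool's axes at that moment; what a row does not reach only later rows make up. A row lasts 1/12 s, in which the tool goes at most 41.7 mm and 7.16 degrees, less where a joint would pass 70% of its speed; a pose out of reach is approached as far as the arm can. A call with a gripper value outside its range is refused whole. The fingers move at their own pace and stop on an object; the grip force is fixed at half the most. Time passes only in rows, so rows that repeat a pose let the fingers close. It gives the time, the measured TCP pose, the force, the opening and the grip force at its end, in the units of the state.
- get_state(): the state, without advancing time (a new reading comes with each control period).
- cams.camera(name): name is "scene" or "side" or "wrist"; returns (picture, depth): 420x560x3 uint8, blue, green, red; 420x560 float32, mm along the optical axis (not along the pixel's ray), 0 where there is no reading.
- cams.calibration(name): a dict with "fx", "fy", "cx", "cy" (pixels), "rvec" (rotation vector, rad) and "tvec" (3), from world to camera coordinates, as OpenCV has them; the wrist camera has in their place "tool_from_camera" (4x4, takes a point from camera to tool coordinates, whose origin is the TCP and whose axes are the flange's). Camera axes: x right, y down, z forward; pixel columns grow to the right and rows downward; lengths in mm; the calibration is good to about 2 mm. A picture is of the moment at which its call begins: read the wrist's pose just before it. calibration takes no time and is no camera call.
- ctrl.hand_in(): hands the job in; it is judged then, once.
The state is a dict: "t": time; "q": joint angles; "qvel": joint speeds; "effort": joint torques, N m; "position": TCP position; "eef_rot": TCP orientation; "force": force on the tool from outside, world axes, zero at the start; "moment": the same for the moment, N m; "finger_gap": finger opening in mm; "finger_force": force on a finger pad.
Only numpy, scipy, OpenCV 4.12 (cv2) and the standard library are available. Lean on these libraries where they do the work, as an engineer would, in place of code of your own. Each camera call takes 0.05 s, during which the arm holds its last target. There are 200 camera calls.

## Working session

There is one attempt and no reset: what is moved stays moved. The work goes in short steps, Python scripts to look and compute and a tool call to move; the robot and the scene stay as the last step left them, time stands still between calls to the robot, and variables do not carry over. Pictures are saved under pics/ and viewed, at most 18 in all, crops included, and the job is handed in when it is done.

Besides the shell and the picture viewer there is one more tool, called after ">>>" as a command line: name --argument value ..., lists and objects as JSON in quotes. drive_tool: Moves the arm, as the interface text tells. Its arguments: {"type":"object","properties":{"moves":{"type":"array","items":{"type":"array","items":{"type":"array","items":{"type":"number"}}}}},"required":["moves"]}

```bash
mkdir -p pics; ls
cat > h.py <<'E'
import numpy as np, cv2
from scipy.spatial.transform import Rotation as R
from station import get_state, cams, ctrl
def snap(name):
    s=get_state(); im,d=cams.camera(name); c=cams.calibration(name)
    K=np.array([[c['fx'],0,c['cx']],[0,c['fy'],c['cy']],[0,0,1.]])
    if name=='wrist':
        T=np.eye(4);T[:3,:3]=R.from_quat(s['eef_rot']).as_matrix();T[:3,3]=s['position']
        M=T@np.array(c['tool_from_camera'])
    else:
        W=np.eye(4);W[:3,:3]=cv2.Rodrigues(np.array(c['rvec'],float))[0];W[:3,3]=np.ravel(c['tvec']);M=np.linalg.inv(W)
    return im,d,K,M
def cloud(d,K,M):
    v,u=np.indices(d.shape);x=(u-K[0,2])/K[0,0]*d;y=(v-K[1,2])/K[1,1]*d
    P=np.stack([x,y,d],-1)@M[:3,:3].T+M[:3,3];P[d<=0]=np.nan;return P
def ray(u,v,z,K,M):
    r=M[:3,:3]@np.linalg.inv(K)@np.array([u,v,1.]);o=M[:3,3];return o+r*(z-o[2])/r[2]
def rect(P2):
    (c,wh,a)=cv2.minAreaRect(P2.astype(np.float32));
    if wh[0]<wh[1]: wh=wh[::-1];a+=90
    return np.round(c,1),np.round(wh,1),round((a+90)%180-90,1)
E
python3 - <<'E'
from h import *
for n in('scene','side'):
    im,d,K,M=snap(n);cv2.imwrite(f'pics/{n}0.png',im);np.savez(f'{n}0.npz',im=im,d=d,K=K,M=M);print(n,M[:3,3].round(),(d>0).mean())
print(get_state()); print(cams.calibration('wrist'))
E
```

```text
pics
scene [ 867. -639.  976.] 0.996016156462585
side [   9.  556. 1026.] 0.9959906462585034
{'t': 0.1, 'q': array([-1.25470044e+00,  3.08913011e-01,  1.63503249e+00, -3.42938663e-05,
        1.19971123e+00, -6.96870933e-02]), 'qvel': array([ 0.00127268, -0.00120396, -0.00163829, -0.00015223, -0.00071095,
       -0.00130691]), 'effort': array([-5.44596901e-05, -4.16407228e+01, -2.77644628e+01, -4.86366019e-06,
        4.02484453e-03, -1.42155881e-05]), 'position': array([ 234.921971  , -578.37680811,  230.17773285]), 'eef_rot': array([ 9.81452329e-01,  1.91703575e-01, -1.42682958e-04, -1.02225579e-03]), 'force': array([ 0.02633156, -0.96924433, -0.76795444]), 'moment': array([0.03948746, 0.02435038, 0.01902487]), 'finger_force': 0.0, 'finger_gap': 85.30144351432229}
{'fx': 363.84033887618807, 'fy': 363.84033887618807, 'cx': 270.09866057548925, 'cy': 210.13300496326508, 'tool_from_camera': array([[-4.80738185e-04, -9.54103312e-01, -2.99477277e-01,
         7.80786983e+01],
       [ 9.99999516e-01, -7.15871709e-04,  6.75435606e-04,
        -2.50535831e-01],
       [-8.58822658e-04, -2.99476807e-01,  9.54103194e-01,
        -1.42305381e+02],
       [ 0.00000000e+00,  0.00000000e+00,  0.00000000e+00,
         1.00000000e+00]])}
```

View pics/scene0.png

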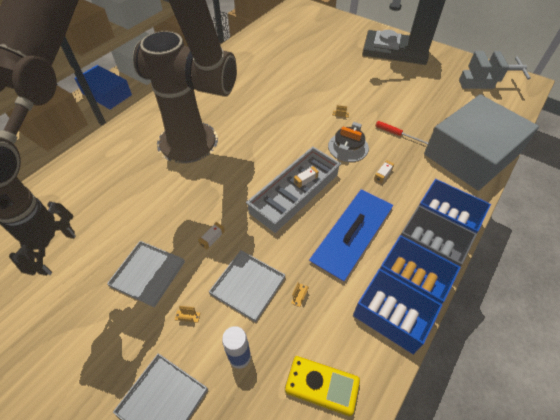

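View pics/side0.png

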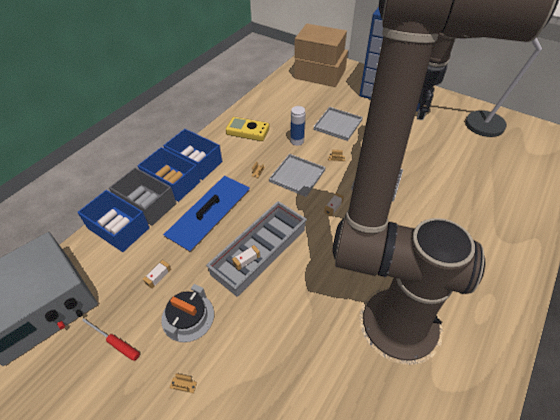

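The scene view shows the holder at (348,140), tub at (295,190) with fuse_b at (305,177), and the lid at (352,235). There are bench fuses at (384,172) and, in shadow, at (212,236). Three trays sit at (147,273), (248,286) and (161,396). The side view agrees.

Run:
```python
from h import *
A={}
for n in('scene','side'):
    z=np.load(n+'0.npz');A[n]=(z['im'],z['d'],z['K'],z['M'],cloud(z['d'],z['K'],z['M']))
for n,pts in {'scene':dict(trayA=(147,268),trayB=(248,286),trayC=(161,396),holder=(348,140),tub=(295,190),lid=(340,250),f1=(384,172),f2=(212,236),fb=(305,177),clip=(187,316),clip2=(301,294),clip3=(341,112),can=(236,335),drv=(390,128)),
 'side':dict(trayB=(298,175),trayC=(338,123),f1=(158,273),f2=(334,205),fb=(246,258))}.items():
    P=A[n][4]
    for k,(u,v) in pts.items(): print(n,k,P[v,u].round())
# pot: bench check
P=A['scene'][4]; im=A['scene'][0]
def comp(n,cond,seed,lo,hi,r):
    P=A[n][4]; m=(P[...,2]>lo)&(P[...,2]<hi)&(np.hypot(P[...,0]-seed[0],P[...,1]-seed[1])<r)&cond(A[n][0])
    return P[m]
al=lambda im:np.ones(im.shape[:2],bool)
blue=lambda im:(cv2.cvtColor(im,cv2.COLOR_BGR2HSV)[...,0]>100)&(cv2.cvtColor(im,cv2.COLOR_BGR2HSV)[...,0]<125)&(im[...,0]>80)
for n in('scene','side'):
    P=A[n][4]; g=lambda u,v:P[v,u]
    sc=A['scene'][4]
    for k,(u,v),lo,hi,r,c in [('f1',(384,172),22,40,70,al),('f2',(212,236),22,40,70,al),('fb',(305,177),42,56,60,al),('lid',(340,250),8,25,190,blue),('tubrim',(295,190),54,62,190,al),('trayA',(147,268),10,24,125,al),('trayB',(248,286),10,24,125,al),('trayC',(161,396),10,24,125,al),('bar',(350,133),66,90,60,al)]:
        Q=comp(n,c,sc[v,u],lo,hi,r)
        if len(Q)>10: print(n,k,len(Q),rect(Q[:,:2]),Q[:,2].mean().round(1))
```

```text
scene trayA [ 266. -441.   -0.]
scene trayB [ 534. -320.    3.]
scene trayC [ 539. -652.    0.]
scene holder [496. 285.  55.]
scene tub [450.  32.   5.]
scene lid [684. -86.  19.]
scene f1 [nan nan nan]
scene f2 [ 358. -264.   25.]
scene fb [464.  66.  47.]
scene clip [ 457. -479.    4.]
scene clip2 [ 664. -255.    2.]
scene clip3 [387. 435.  22.]
scene can [ 634. -473.  151.]
scene drv [576. 461.  22.]
side trayB [ 525. -319.    8.]
side trayC [ 549. -665.    5.]
side f1 [639. 262.  31.]
side f2 [ 341. -247.   30.]
side fb [448.  89.  52.]
scene f2 257 (array([ 350.5, -260.7]), array([80.2, 30. ]), 89.3) 27.9
scene fb 238 (array([462.3,  78.3]), array([112.7,  81.9]), -7.8) 47.6
scene lid 2959 (array([747.9, -61.8]), array([332.8, 245.3]), -88.9) 18.9
scene tubrim 519 (array([453.3,  23.5]), array([320.4, 120.4]), 83.6) 56.6
scene trayA 374 (array([ 280.2, -452.9]), array([153.6, 150.5]), 11.6) 15.3
scene trayB 372 (array([ 530.3, -318.6]), array([151.8, 151.3]), -85.9) 15.2
scene trayC 344 (array([ 547.8, -658.4]), array([151.3, 149.9]), 4.3) 15.5
scene bar 125 (array([491.8, 306.2]), array([70.8, 24.3]), 8.4) 75.4
side f2 189 (array([ 348. , -262.5]), array([84. , 30.4]), -88.7) 30.7
side fb 322 (array([465.5,  75.8]), array([109.9,  79.4]), -18.5) 49.0
side lid 1922 (array([680.6, -83.4]), array([366.1, 329. ]), -63.0) 21.1
side tubrim 715 (array([452.4,  21.2]), array([320.8, 121.6]), 83.3) 58.3
side trayA 43 (array([ 277.8, -455.1]), array([150.5, 149.4]), -79.1) 18.5
side trayB 308 (array([ 553.6, -319.6]), array([201.2, 157.4]), 4.0) 16.0
side trayC 254 (array([ 544.4, -661. ]), array([162.3, 159. ]), -84.5) 16.2
side bar 199 (array([489.5, 305.7]), array([72.7, 16.9]), 8.7) 79.0
```

```bash
cat >> h.py <<'E'
def yaw(s): 
    x=R.from_quat(s['eef_rot']).as_matrix()[:,0];return np.degrees(np.arctan2(x[1],x[0]))
def go(*targets):
    """print for targets (x,y,z,yaw): turn and shift in tool axes from present pose"""
    s=get_state();Rm=R.from_quat(s['eef_rot']).as_matrix();print('t',round(s['t'],1),'pos',s['position'].round(1),'yaw',round(yaw(s),1),'q6',s['q'][5].round(2),'F',s['force'].round(1),'gap',round(s['finger_gap'],1))
    for x,y,z,w in targets:
        T=R.from_euler('z',w,degrees=True).as_matrix()@np.diag([1,-1,-1.])
        print((x,y,z,w),'turn',np.degrees(R.from_matrix(Rm.T@T).as_rotvec()).round(1),'shift',(Rm.T@(np.array([x,y,z])-s['position'])).round(1))
E
python3 - <<'E'
from h import *
go((490,306,200,8.5))
E
```

```text
t 0.1 pos [ 234.9 -578.4  230.2] yaw 22.1 q6 -0.07 F [ 0.  -1.  -0.8] gap 85.3
(490, 306, 200, 8.5) turn [-0.1  0.  13.6] shift [ 569.1 -723.3   31.7]
```

>>> drive_tool --moves '[[[0,0,0,190,-241,0,1],[0,0,0,190,-241,0,1],[0,0,0,190,-241,0,1],[0,0,0,190,-241,0,1],[0,0,0,190,-241,0,1],[0,0,0,190,-241,0,1],[0,0,0,190,-241,0,1],[0,0,0,190,-241,0,1]]]'

```text
t: 0.77
position: [320.2, -279.2, 230.3]
eef_rot: [0.981, 0.193, -0.0, -0.002]
force: [-0.4, 0.7, 0.5]
finger_gap: 85.0
finger_force: 0.0
```

>>> drive_tool --moves '[[[0,0,0,190,-241,0,1],[0,0,0,190,-241,0,1],[0,0,0,190,-241,0,1],[0,0,0,190,-241,0,1],[0,0,0,190,-241,0,1],[0,0,0,190,-241,0,1],[0,0,0,190,-241,0,1],[0,0,0,190,-241,0,1]]]'

```text
t: 1.43
position: [406.2, 14.9, 231.3]
eef_rot: [0.981, 0.194, 0.001, -0.001]
force: [-0.4, -0.3, 0.2]
finger_gap: 85.7
finger_force: 0.0
```

>>> drive_tool --moves '[[[0,0,13.6,190,-241,30,0.3],[0,0,13.6,190,-241,30,0.3],[0,0,13.6,190,-241,30,0.3],[0,0,13.6,190,-241,30,0.3],[0,0,13.6,190,-241,30,0.3],[0,0,13.6,190,-241,30,0.3],[0,0,13.6,190,-241,30,0.3],[0,0,13.6,190,-241,30,0.3],[0,0,13.6,190,-241,30,0.3]]]'

```text
t: 2.18
position: [491.9, 310.5, 200.2]
eef_rot: [0.997, 0.076, 0.0, -0.001]
force: [-0.5, 0.2, -0.3]
finger_gap: 55.4
finger_force: 0.0
```

Run:
```python
from h import *
im,d,K,M=snap('wrist');P=cloud(d,K,M);cv2.imwrite('pics/w1.png',im)
go((490,306,100,8.5))
h=cv2.cvtColor(im,cv2.COLOR_BGR2HSV)
m=(h[...,0]<20)&(h[...,1]>150)&(h[...,2]>80)&(P[...,2]>60)&(np.hypot(P[...,0]-490,P[...,1]-306)<70)
t=P[m&(P[...,2]>76)];print('bar',rect(t[:,:2]),t[:,2].mean(),len(t), t[:,:2].mean(0))
for n in('scene','side'):
    im,d,K,M=snap(n);cv2.imwrite(f'pics/{n}1.png',im);np.savez(f'{n}1.npz',im=im,d=d,K=K,M=M)
```

```text
t 2.2 pos [491.  307.7 200.1] yaw 8.7 q6 1.9 F [-0.2 -0.4  0.3] gap 55.4
(490, 306, 100, 8.5) turn [0.  0.1 0.2] shift [ -1.1   1.5 100.1]
bar (array([492.6, 307.8]), array([70.8, 16. ]), 7.4) 79.43756063600655 1880 [494.26050524 308.16731828]
```

View pics/w1.png

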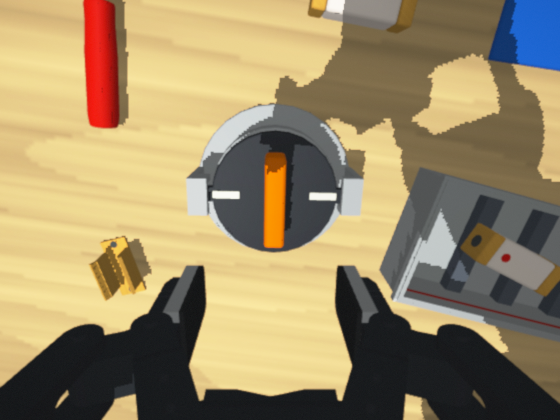

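View pics/scene1.png

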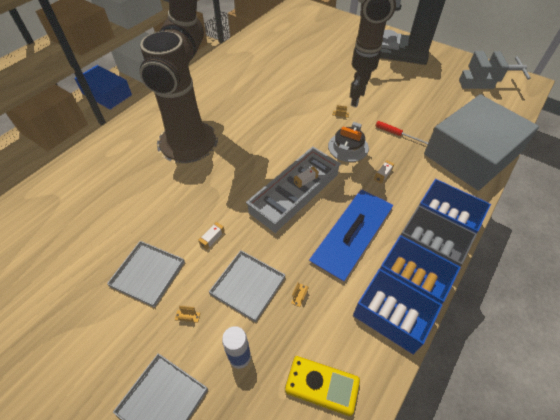

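The wrist view shows the cap's orange bar running from (275,160) to (273,245), with white lug marks at (225,195) and (322,195) lined up with the claws. The scene view confirms exactly two bench fuses. I'll descend onto the bar next.

>>> drive_tool --moves '[[[0,0,0.5,0.5,0.8,40,0.1],[0,0,0.5,0.5,0.8,80,0.1],[0,0,0.5,0.5,0.8,110,0.1],[0,0,0.5,0.5,0.8,130,0.1],[0,0,0.5,0.5,0.8,140,0.1],[0,0,0.5,0.5,0.8,146,0.1],[0,0,0.5,0.5,0.8,146,0.1],[0,0,0.5,0.5,0.8,146,0.1]]]'

```text
t: 3.0
position: [492.9, 304.5, 56.6]
eef_rot: [0.998, 0.069, 0.001, -0.0]
force: [0.4, -0.3, 0.6]
finger_gap: 46.9
finger_force: 0.0
```

>>> drive_tool --moves '[[[0,0,0,0,0,0,-1],[0,0,0,0,0,0,-1],[0,0,0,0,0,0,-1],[0,0,0,0,0,0,-1],[0,0,0,0,0,0,-1],[0,0,0,0,0,0,-1],[0,0,0,0,0,0,-1],[0,0,0,0,0,0,-1],[0,0,0,0,0,0,-1]]]'

```text
t: 3.75
position: [493.0, 305.7, 56.1]
eef_rot: [0.998, 0.07, 0.001, -0.001]
force: [-0.1, 3.4, 5.7]
finger_gap: 14.7
finger_force: 62.6
```

>>> drive_tool --moves '[[[0,0,0,0,0,2,-1],[0,0,0,0,0,4,-1],[0,0,0,0,0,6,-1],[0,0,0,0,0,7,-1],[0,0,0,0,0,7,-1],[0,0,0,0,0,7,-1]]]'

```text
t: 4.25
position: [493.1, 305.7, 50.2]
eef_rot: [0.998, 0.07, 0.001, -0.001]
force: [-1.8, 3.0, 12.4]
finger_gap: 14.6
finger_force: 63.5
```

>>> drive_tool --moves '[[[0,0,-5,0,0,0.4,-1],[0,0,-10,0,0,0.4,-1],[0,0,-15,0,0,0.4,-1],[0,0,-20,0,0,0.4,-1],[0,0,-25,0,0,0.4,-1],[0,0,-30,0,0,0.4,-1],[0,0,-35,0,0,0.4,-1],[0,0,-40,0,0,0.4,-1],[0,0,-40,0,0,0.4,-1],[0,0,-40,0,0,0.4,-1]]]'

```text
t: 5.08
position: [493.6, 307.2, 50.2]
eef_rot: [0.914, 0.406, 0.003, -0.001]
force: [-1.4, 6.3, 11.5]
finger_gap: 14.8
finger_force: 63.6
```

>>> drive_tool --moves '[[[0,0,0,0,0,-5,-1],[0,0,0,0,0,-10,-1],[0,0,0,0,0,-15,-1],[0,0,0,0,0,-20,-1],[0,0,0,0,0,-30,-1],[0,0,0,0,0,-40,-1],[0,0,0,0,0,-60,-1],[0,0,0,0,0,-80,-1],[0,0,0,0,0,-100,-1],[0,0,0,0,0,-100,-1]]]'

```text
t: 5.92
position: [493.8, 304.6, 151.6]
eef_rot: [0.914, 0.407, 0.002, 0.001]
force: [1.1, 0.6, -0.8]
finger_gap: 14.7
finger_force: 61.7
```

Run:
```python
from h import *
im,d,K,M=snap('wrist');P=cloud(d,K,M);cv2.imwrite('pics/w2.png',im)
# tray angle -85.9 => sides 4.1deg
go((530.3,-318.6,150,49),(530.3,-318.6,150,4))
```

```text
t 6.0 pos [492.9 304.3 149.6] yaw 48.0 q6 1.21 F [ 1.  -0.5 -1.2] gap 14.9
(530.3, -318.6, 150, 49) turn [ 0.1 -0.1 -1. ] shift [-4.379e+02  4.445e+02 -4.000e-01]
(530.3, -318.6, 150, 4) turn [ 0.1 -0.2 44. ] shift [-4.379e+02  4.445e+02 -4.000e-01]
```

View pics/w2.png

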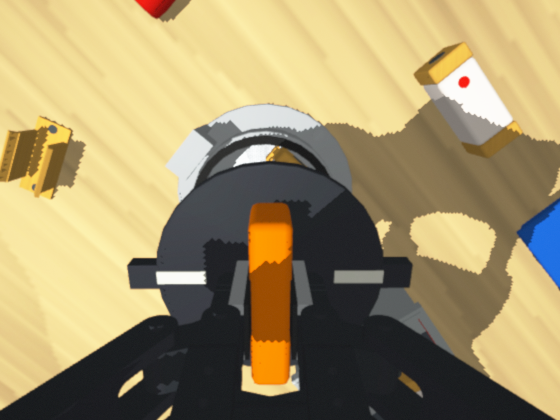

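The cap is off and held by its bar, and fuse_a shows in the pot at (280,150). Next it goes to the tray.

>>> drive_tool --moves '[[[0,0,0,-15,15,0,-1],[0,0,0,-40,40,0,-1],[0,0,0,-65,66,0,-1],[0,0,0,-91,92,0,-1],[0,0,0,-117,118,0,-1],[0,0,0,-143,145,0,-1],[0,0,0,-169,171,0,-1],[0,0,0,-195,197,0,-1],[0,0,0,-219,222,0,-1]]]'

```text
t: 6.72
position: [507.7, -8.9, 145.7]
eef_rot: [0.914, 0.407, -0.002, -0.001]
force: [0.5, -0.9, -1.8]
finger_gap: 14.7
finger_force: 61.7
```

>>> drive_tool --moves '[[[0,0,0,-26,26,0,-1],[0,0,0,-52,52,0,-1],[0,0,0,-78,79,0,-1],[0,0,0,-104,105,0,-1],[0,0,0,-130,131,0,-1],[0,0,0,-156,158,0,-1],[0,0,0,-182,184,0,-1],[0,0,0,-205,208,0,-1],[0,0,0,-219,222,0,-1],[0,0,0,-219,222,0,-1]]]'

```text
t: 7.55
position: [527.0, -322.3, 145.7]
eef_rot: [0.914, 0.405, -0.001, -0.0]
force: [0.8, -1.0, -1.3]
finger_gap: 14.9
finger_force: 61.7
```

Run:
```python
from h import *
im,d,K,M=snap('wrist');P=cloud(d,K,M);np.savez('w3.npz',im=im,P=P);cv2.imwrite('pics/w3.png',im)
go((530.3,-318.6,17,48))
m=(P[...,2]>12)&(P[...,2]<22)&(np.hypot(P[...,0]-530,P[...,1]+319)<120);t=P[m];print(rect(t[:,:2]),len(t))
```

```text
t 7.6 pos [ 526.7 -319.6  145.4] yaw 47.8 q6 0.12 F [ 0.1  0.7 -1.2] gap 14.7
(530.3, -318.6, 17, 48) turn [-0.2  0.1 -0.2] shift [  3.4   2.5 128.4]
(array([ 531.7, -318.6]), array([150.3, 150. ]), -85.8) 2403
```

View pics/w3.png

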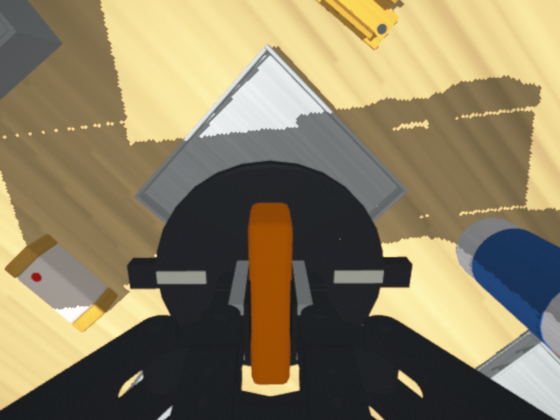

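The cap is still firmly held over the tray, whose corners sit at (268,48) and (405,190). Fuse f2 shows at (60,280). I'll lower the cap and release it.

>>> drive_tool --moves '[[[0,0,0,4,2.5,25,-1],[0,0,0,4,2.5,55,-1],[0,0,0,4,2.5,85,-1],[0,0,0,4,2.5,105,-1],[0,0,0,4,2.5,117,-1],[0,0,0,4,2.5,124,-1],[0,0,0,4,2.5,128,-1],[0,0,0,4,2.5,129,-1],[0,0,0,4,2.5,129,-1]]]'

```text
t: 8.35
position: [534.1, -317.0, 19.8]
eef_rot: [0.913, 0.407, 0.0, 0.001]
force: [0.3, -0.3, -1.2]
finger_gap: 14.5
finger_force: 61.7
```

```bash
python3 -c "
from h import *
go((530.3,-318.6,17,48))"
```

```text
t 8.3 pos [ 534.1 -317.    19.8] yaw 48.0 q6 0.13 F [ 0.3 -0.3 -1.2] gap 14.5
(530.3, -318.6, 17, 48) turn [ 0.1 -0.   0. ] shift [-3.7 -1.7  2.8]
```

>>> drive_tool --moves '[[[0,0,0,0,0,2,-1],[0,0,0,0,0,4,-1],[0,0,0,0,0,4,-1],[0,0,0,0,0,4,0],[0,0,0,0,0,4,0],[0,0,0,0,0,3,0],[0,0,0,0,0,-20,0],[0,0,0,0,0,-60,0],[0,0,0,0,0,-100,0],[0,0,0,0,0,-130,0.3]]]'

```text
t: 9.18
position: [534.0, -317.3, 151.8]
eef_rot: [0.914, 0.407, 0.001, 0.001]
force: [-0.9, -0.5, 1.3]
finger_gap: 53.4
finger_force: 0.0
```

Run:
```python
from h import *
go((349.5,-262,160,-1))
im,d,K,M=snap('scene');P=cloud(d,K,M);np.savez('scene2.npz',im=im,P=P)
m=(P[...,2]>28)&(P[...,2]<45)&(np.hypot(P[...,0]-531,P[...,1]+319)<70);t=P[m];print('bar',rect(t[:,:2]),t[:,2].max(),len(t))
m=(P[...,2]>8)&(P[...,2]<14)&(np.hypot(P[...,0]-531,P[...,1]+319)<60);t=P[m];print('disc',t.mean(0),len(t))
m=(P[...,2]>22)&(P[...,2]<40)&(np.hypot(P[...,0]-350,P[...,1]+261)<70);t=P[m];print('f2',rect(t[:,:2]),len(t))
```

```text
t 9.2 pos [ 534.  -317.3  151.8] yaw 48.0 q6 0.13 F [-0.9 -0.5  1.3] gap 53.4
(349.5, -262, 160, -1) turn [ 0.1 -0.1 49. ] shift [ -82.3 -174.1   -8.7]
bar (array([ 534.8, -319.1]), array([70.8, 17.2]), 46.4) 42.40808654448915 176
disc [ 538.2091456  -323.5695772    10.30860343] 680
f2 (array([ 349.5, -260.7]), array([79.9, 31.8]), -89.9) 252
```

>>> drive_tool --moves '[[[0,0,-7,-15,-32,0,0.3],[0,0,-14,-30,-65,0,0.3],[0,0,-21,-46,-98,0,0.3],[0,0,-28,-62,-132,0,0.3],[0,0,-35,-76,-164,20,0.3],[0,0,-42,-81.5,-175,50,0.3],[0,0,-42,-81.5,-175,80,0.3],[0,0,-42,-81.5,-175,90,0.3],[0,0,-42,-81.5,-175,90,0.3]]]'

```text
t: 9.98
position: [346.6, -258.5, 56.6]
eef_rot: [0.707, 0.707, -0.0, -0.003]
force: [0.5, -0.6, 1.3]
finger_gap: 55.4
finger_force: 0.0
```

Run:
```python
from h import *
go((349.5,-261,9,90))
im,d,K,M=snap('wrist');P=cloud(d,K,M);cv2.imwrite('pics/w4.png',im)
m=(P[...,2]>25)&(P[...,2]<36)&(np.hypot(P[...,0]-350,P[...,1]+261)<60);t=P[m];print('f2',rect(t[:,:2]),len(t),t[:,2].mean())
```

```text
t 10.0 pos [ 346.6 -258.5   56.6] yaw 90.0 q6 -0.74 F [ 0.5 -0.6  1.3] gap 55.4
(349.5, -261, 9, 90) turn [-0.2 -0.2 -0. ] shift [-2.7  3.1 47.6]
f2 (array([ 350.7, -259.5]), array([80.1, 30. ]), 89.3) 8346 29.46060682536429
```

View pics/w4.png

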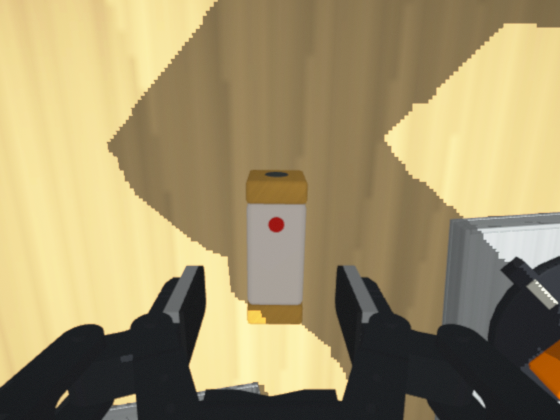

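Fuse f2 lies squarely between the fingers, centred at (276,247) in the picture. At the right edge the cap sits in the tray.

>>> drive_tool --moves '[[[0,0,0.5,-1.5,3.5,25,0.3],[0,0,0.5,-1.5,3.5,40,0.3],[0,0,0.5,-1.5,3.5,47,0.3],[0,0,0.5,-1.5,3.5,48,0.3],[0,0,0.5,-1.5,3.5,48,-1],[0,0,0.5,-1.5,3.5,48,-1],[0,0,0.5,-1.5,3.5,48,-1],[0,0,0.5,-1.5,3.5,48,-1],[0,0,0.5,-1.5,3.5,48,-1]]]'

```text
t: 10.78
position: [353.3, -262.7, 12.2]
eef_rot: [0.71, 0.704, 0.0, 0.001]
force: [0.1, 0.0, 6.3]
finger_gap: 28.5
finger_force: 61.2
```

>>> drive_tool --moves '[[[0,0,0,0,0,-5,-1],[0,0,0,0,0,-15,-1],[0,0,0,0,0,-30,-1],[0,0,0,0,0,-60,-1],[0,0,0,0,0,-90,-1],[0,0,0,0,0,-110,-1],[0,0,0,0,0,-110,-1]]]'

```text
t: 11.37
position: [355.1, -264.3, 125.8]
eef_rot: [0.71, 0.704, 0.0, 0.005]
force: [1.3, -1.2, -2.3]
finger_gap: 28.8
finger_force: 60.3
```

```bash
cat >> h.py <<'E'
import os,json
def tubpt(y,x=0):
    c,a=json.load(open('tub.json'));a=np.radians(a)  # a: angle of tub x axis
    return np.array(c)+x*np.array([np.cos(a),np.sin(a)])+y*np.array([-np.sin(a),np.cos(a)])
E
python3 - <<'E'
from h import *
# tub from two views: outer rim rectangle after bounding to rim band, refine by wall edges
for n in('scene','side'):
    z=np.load(n+'1.npz');P=cloud(z['d'],z['K'],z['M'])
    m=(P[...,2]>54)&(P[...,2]<61);Q=P[m][:,:2]
    a=np.radians(-6.5);B=np.array([[np.cos(a),np.sin(a)],[-np.sin(a),np.cos(a)]])
    q=(Q-[453,22])@B.T; q=q[(abs(q[:,0])<62)&(abs(q[:,1])<164)&((abs(q[:,0])>46)|(abs(q[:,1])>146))]
    r=q@B+[453,22]; print(n,len(q),rect(r)); 
    for s in(-1,1):
        k=q[(q[:,0]*s>48)&(abs(q[:,1])<140)];k=k[k[:,0]*s<60];f=np.polyfit(k[:,1],k[:,0],1);print(s,f[1],np.degrees(np.arctan(f[0])),len(k))
        k=q[(q[:,1]*s>148)&(abs(q[:,0])<40)];f=np.polyfit(k[:,0],k[:,1],1);print(' end',s,f[1],np.degrees(np.arctan(f[0])),len(k))
go((447,-34,150,173.5))
E
```

```text
scene 506 (array([453.1,  23.2]), array([320.6, 120.3]), 83.3)
-1 -54.65955716578966 -0.09817185402370457 156
 end -1 -154.18373992228263 0.07860562692078812 57
1 55.517229858073215 -0.14849894745165798 173
 end 1 155.42587490568772 -1.3684895882529016 44
side 636 (array([452.6,  20.8]), array([321. , 121.4]), 83.6)
-1 -56.35299553642341 -0.012066942790796651 214
 end -1 -154.7716096560668 -0.1931088259165898 55
1 54.00866649173283 -0.22305828570489128 195
 end 1 155.61085040942433 -0.19496863487035232 70
t 11.4 pos [ 355.1 -264.3  125.8] yaw 89.5 q6 -0.73 F [ 1.3 -1.2 -2.3] gap 28.8
(447, -34, 150, 173.5) turn [  0.1   0.6 -84. ] shift [230.9  90.1 -25. ]
```

>>> drive_tool --moves '[[[0,0,-7,12,5,0,-1],[0,0,-14,36,14,0,-1],[0,0,-21,62,24,0,-1],[0,0,-28,90,35,0,-1],[0,0,-35,120,47,0,-1],[0,0,-42,150,58,0,-1],[0,0,-49,180,70,0,-1],[0,0,-56,208,81,0,-1],[0,0,-63,228,88,0,-1],[0,0,-70,231,90,0,-1]]]'

```text
t: 12.2
position: [443.9, -28.3, 120.0]
eef_rot: [0.173, 0.985, 0.001, -0.001]
force: [-0.2, -0.4, -1.6]
finger_gap: 28.7
finger_force: 60.2
```

>>> drive_tool --moves '[[[0,0,-7,0,0,0,-1],[0,0,-14,0,0,0,-1],[0,0,-14,0,0,0,-1]]]'

```text
t: 12.45
position: [443.0, -30.9, 119.8]
eef_rot: [0.055, 0.998, 0.0, -0.001]
force: [0.1, -0.2, -2.2]
finger_gap: 28.5
finger_force: 60.1
```

```bash
echo '[[452.7,22.5],-6.4]' > tub.json
python3 - <<'E'
from h import *
p=tubpt(-56);go((*p,60,173.6),(*p,16,173.6))
im,d,K,M=snap('wrist');P=cloud(d,K,M);cv2.imwrite('pics/w5.png',im);np.savez('w5.npz',im=im,P=P)
a=np.radians(-6.4);B=np.array([[np.cos(a),np.sin(a)],[-np.sin(a),np.cos(a)]])
q=(P[...,:2]-[452.7,22.5])@B.T;Z=P[...,2]
for lo,hi in((54,61),):
    for s in(-1,1):
        k=q[(Z>lo)&(Z<hi)&(q[...,0]*s>46)&(q[...,0]*s<66)&(abs(q[...,1])<140)];print('rim',s,len(k),np.nanpercentile(k,[3,97],axis=0).round(1) if len(k) else '')
m=(Z>14)&(Z<21)&(abs(q[...,0])<48)&(abs(q[...,1])<150)
h=np.histogram(q[m][:,1],bins=np.arange(-150,151,4))
print([(int(b),int(c)) for b,c in zip(h[1],h[0]) if c>40])
m=(Z>44)&(Z<53)&(abs(q[...,0])<50)&(q[...,1]>0)&(q[...,1]<150);t=P[m];print('fb',len(t), rect(t[:,:2]) if len(t)>5 else '')
E
```

```text
t 12.4 pos [443.  -30.9 119.8] yaw 173.7 q6 -1.63 F [ 0.1 -0.2 -2.2] gap 28.5
(np.float64(446.45773979644576), np.float64(-33.151003472993395), 60, 173.6) turn [ 0.  -0.1  0.1] shift [-3.9 -1.8 59.8]
(np.float64(446.45773979644576), np.float64(-33.151003472993395), 16, 173.6) turn [ 0.  -0.1  0.1] shift [ -4.   -1.8 103.8]
rim -1 5876 [[ -57.4 -133. ]
 [ -50.8  101.1]]
rim 1 2749 [[  53.  -133.8]
 [  60.4  130. ]]
[(-150, 839), (-146, 713), (-142, 709), (-138, 714), (-134, 704), (-130, 262), (-90, 582), (-86, 638), (-82, 303), (-78, 190), (-34, 181), (-30, 229), (-26, 529), (-22, 633), (-18, 54), (22, 523), (26, 412), (30, 412), (34, 410), (74, 49), (78, 543), (82, 433), (86, 433), (90, 419), (94, 42), (130, 156), (134, 955), (138, 711), (142, 568), (146, 426)]
fb 5608 (array([460.6,  80. ]), array([81.2, 30.6]), 71.4)
```

View pics/w5.png

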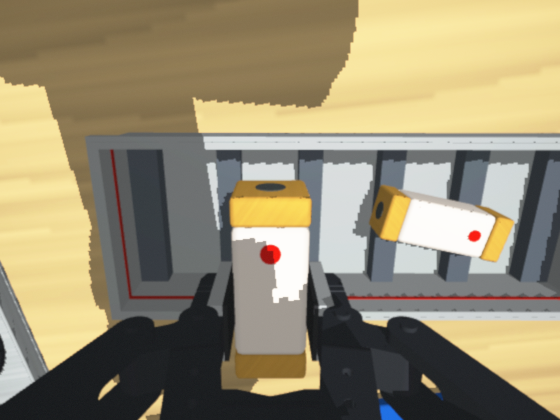

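Fuse f2 is in the fingers over the trough between the dividers at about (230,170) and (310,170), and fuse_b lies across the dividers at (440,222).

>>> drive_tool --moves '[[[0,0,0,-4,-1,20,-1],[0,0,0,-4,-1,45,-1],[0,0,0,-4,-1,65,-1],[0,0,0,-4,-1,80,-1],[0,0,0,-4,-1,92,-1],[0,0,0,-4,-1,98,-1],[0,0,0,-4,-1,101,-1],[0,0,0,-4,-1,101,-1]]]'

```text
t: 13.17
position: [447.5, -33.0, 19.3]
eef_rot: [0.057, 0.998, 0.0, -0.001]
force: [0.1, 0.1, -1.8]
finger_gap: 28.7
finger_force: 60.1
```

```bash
echo '[[453.3,23.2],-6.4]' > tub.json
python3 - <<'E'
from h import *
p=tubpt(-56);go((*p,16,173.6))
E
```

```text
t 13.2 pos [447.5 -33.   19.3] yaw 173.4 q6 -1.63 F [ 0.1  0.1 -1.8] gap 28.7
(np.float64(447.0577397964458), np.float64(-32.45100347299339), 16, 173.6) turn [ 0.  -0.1 -0.2] shift [0.5 0.5 3.3]
```

Lower 2.5 mm more, then release and retreat.

>>> drive_tool --moves '[[[0,0,0,0,0.5,1.5,-1],[0,0,0,0,0.5,3,-1],[0,0,0,0,0.5,3,-1],[0,0,0,0,0.5,3,0],[0,0,0,0,0.5,3,0],[0,0,0,0,0.5,2,0],[0,0,0,0,0.5,-10,0],[0,0,0,0,0.5,-40,0],[0,0,0,0,0.5,-80,0.1],[0,0,0,0,0.5,-100,0.3]]]'

```text
t: 14.0
position: [450.1, -32.7, 123.4]
eef_rot: [0.057, 0.998, -0.0, 0.002]
force: [1.3, -1.3, 0.0]
finger_gap: 55.2
finger_force: 0.0
```

Run:
```python
from h import *
# closing line across fuse_b (long axis 71.4): tool yaw 71.4 or 251.4(-108.6)
go((460.5,79.5,90,71.4),(460.5,79.5,90,-108.6))
im,d,K,M=snap('wrist');P=cloud(d,K,M);cv2.imwrite('pics/w6.png',im)
p=tubpt(-56);m=(P[...,2]>25)&(P[...,2]<53)&(np.hypot(P[...,0]-p[0],P[...,1]-p[1])<44);t=P[m];print('f2',p,rect(t[:,:2]),len(t),np.percentile(t[:,2],[5,50,95]))
m=(P[...,2]>42)&(P[...,2]<54)&(np.hypot(P[...,0]-460,P[...,1]-80)<44);t=P[m];print('fb',rect(t[:,:2]),len(t),np.percentile(t[:,2],[5,50,95]))
```

```text
t 14.0 pos [450.1 -32.7 123.4] yaw 173.5 q6 -1.63 F [ 1.3 -1.3  0. ] gap 55.2
(460.5, 79.5, 90, 71.4) turn [  0.2   0.2 102.1] shift [  2.5 112.7  33.3]
(460.5, 79.5, 90, -108.6) turn [ -0.2   0.2 -77.9] shift [  2.5 112.7  33.3]
f2 [447.0577398  -32.45100347] (array([448.1, -31.5]), array([79.9, 29.6]), -6.4) 5006 [31.89514963 33.55205842 34.68399645]
fb (array([460.4,  79.9]), array([80.8, 30.2]), 71.4) 5728 [45.42839543 47.47383274 48.61024819]
```

f2 is seated, with its top at 33.5 mm. Next is fuse_b, turning to yaw 71.4.

>>> drive_tool --moves '[[[0,0,7,1,20,0,0.3],[0,0,14,1,40,0,0.3],[0,0,21,2,60,0,0.3],[0,0,28,2,80,0,0.3],[0,0,35,2.5,100,0,0.3],[0,0,42,2.5,112.7,0,0.3],[0,0,49,2.5,112.7,0,0.3],[0,0,56,2.5,112.7,0,0.3],[0,0,63,2.5,112.7,10,0.3],[0,0,70,2.5,112.7,20,0.3]]]'

```text
t: 14.88
position: [459.1, 80.1, 100.2]
eef_rot: [0.621, 0.784, 0.001, 0.001]
force: [-0.2, -0.0, -0.1]
finger_gap: 55.5
finger_force: 0.0
```

>>> drive_tool --moves '[[[0,0,7,0,0,0,0.3],[0,0,14,0,0,0,0.3],[0,0,21,0,0,0,0.3],[0,0,28,0,0,0,0.3],[0,0,32,0,0,0,0.3],[0,0,32,0,0,0,0.3]]]'

```text
t: 15.38
position: [458.2, 79.8, 99.7]
eef_rot: [0.812, 0.584, -0.0, -0.0]
force: [1.1, -0.5, 0.2]
finger_gap: 55.7
finger_force: 0.0
```

Run:
```python
from h import *
im,d,K,M=snap('wrist');P=cloud(d,K,M)
m=(P[...,2]>42)&(P[...,2]<54)&(np.hypot(P[...,0]-460,P[...,1]-80)<44);t=P[m];r=rect(t[:,:2]);print('fb',r,len(t))
go((460.4,79.9,30,71.4),(*r[0],30,r[2]))
```

```text
fb (array([460.3,  79.8]), array([80.4, 29.9]), 71.2) 6707
t 15.4 pos [458.3  79.8  99.8] yaw 71.6 q6 0.4 F [ 0.1 -0.1  0.2] gap 55.6
(460.4, 79.9, 30, 71.4) turn [-0.   0.   0.2] shift [ 0.8  2.  69.8]
(np.float64(460.3), np.float64(79.8), 30, 71.2) turn [-0.   0.   0.4] shift [ 0.6  1.9 69.8]
```

>>> drive_tool --moves '[[[0,0,0.3,0.7,2,25,0.3],[0,0,0.3,0.7,2,50,0.3],[0,0,0.3,0.7,2,65,0.3],[0,0,0.3,0.7,2,70.5,0.3],[0,0,0.3,0.7,2,70.5,-1],[0,0,0.3,0.7,2,70.5,-1],[0,0,0.3,0.7,2,70.5,-1],[0,0,0.3,0.7,2,70.5,-1],[0,0,0.3,0.7,2,70.5,-1]]]'

```text
t: 16.18
position: [461.2, 79.9, 30.2]
eef_rot: [0.813, 0.582, 0.001, 0.0]
force: [0.3, 0.2, -2.2]
finger_gap: 28.3
finger_force: 61.4
```

>>> drive_tool --moves '[[[0,0,0,0,0,-10,-1],[0,0,0,0,0,-30,-1],[0,0,0,0,0,-55,-1],[0,0,0,0,0,-75,-1],[0,0,7,0,0,-80,-1],[0,0,14,0,0,-80,-1],[0,0,21,0,0,-80,-1],[0,0,28,0,0,-80,-1],[0,0,35,0,0,-80,-1],[0,0,42,0,0,-80,-1]]]'

```text
t: 17.02
position: [460.6, 79.9, 110.3]
eef_rot: [0.968, 0.249, 0.0, 0.0]
force: [0.2, -0.0, -1.3]
finger_gap: 28.7
finger_force: 61.5
```

>>> drive_tool --moves '[[[0,0,7,0,0,0,-1],[0,0,14,0,0,0,-1],[0,0,21,0,0,0,-1],[0,0,28,0,0,0,-1],[0,0,35,0,0,0,-1],[0,0,35.6,0,0,0,-1],[0,0,35.6,0,0,0,-1]]]'

```text
t: 17.6
position: [460.6, 79.9, 110.0]
eef_rot: [0.999, -0.054, 0.0, -0.0]
force: [0.2, -0.3, -2.0]
finger_gap: 29.0
finger_force: 61.5
```

Run:
```python
from h import *
p=tubpt(56);go((*p,16,-6.4))
```

```text
t 17.6 pos [460.6  79.9 110. ] yaw -6.2 q6 1.76 F [ 0.2 -0.3 -2. ] gap 29.0
(np.float64(459.54226020355424), np.float64(78.8510034729934), 16, -6.4) turn [-0.  -0.   0.2] shift [-1.   1.1 94. ]
```

>>> drive_tool --moves '[[[0,0,0,-1,1,25,-1],[0,0,0,-1,1,50,-1],[0,0,0,-1,1,70,-1],[0,0,0,-1,1,82,-1],[0,0,0,-1,1,89,-1],[0,0,0,-1,1,92.5,-1],[0,0,0,-1,1,93.5,-1],[0,0,0,-1,1,93.5,-1]]]'

```text
t: 18.27
position: [458.2, 78.8, 17.6]
eef_rot: [0.998, -0.055, -0.002, 0.0]
force: [-6.4, -0.9, 11.9]
finger_gap: 28.6
finger_force: 69.4
```

>>> drive_tool --moves '[[[0,0,0,0,0,0.5,0],[0,0,0,0,0,0.5,0],[0,0,0,0,0,0,0],[0,0,0,0,0,-10,0],[0,0,0,0,0,-40,0],[0,0,0,0,0,-80,0.1],[0,0,0,0,0,-100,0.3],[0,0,0,0,0,-110,0.3],[0,0,0,0,0,-110,0.3]]]'

```text
t: 19.02
position: [462.0, 79.2, 129.1]
eef_rot: [0.998, -0.056, 0.003, -0.0]
force: [0.3, -0.6, 0.1]
finger_gap: 55.5
finger_force: 0.0
```

Run:
```python
from h import *
im,d,K,M=snap('wrist');P=cloud(d,K,M);cv2.imwrite('pics/w7.png',im)
for y in(56,-56):
    p=tubpt(y);m=(P[...,2]>25)&(P[...,2]<53)&(np.hypot(P[...,0]-p[0],P[...,1]-p[1])<44);t=P[m];print(p,len(t))
    if len(t)>50:print(rect(t[:,:2]),np.percentile(t[:,2],[5,50,95]))
im,d,K,M=snap('side');P=cloud(d,K,M);cv2.imwrite('pics/side3.png',im)
m=(P[...,2]>24)&(P[...,2]<40)&(np.hypot(P[...,0]-639,P[...,1]-262)<75);t=P[m];r=rect(t[:,:2]);print('f1',r,len(t))
im,d,K,M=snap('scene');P=cloud(d,K,M)
m=(P[...,2]>24)&(P[...,2]<40)&(np.hypot(P[...,0]-639,P[...,1]-262)<75);t=P[m];r=rect(t[:,:2]);print('f1',r,len(t))
go((495,307,130,8),(495,307,130,188))
```

```text
[459.5422602   78.85100347] 4708
(array([459. ,  79.3]), array([80., 30.]), -6.7) [31.69282588 33.42803226 34.58322596]
[447.0577398  -32.45100347] 5112
(array([448.2, -31.5]), array([80. , 30.2]), -6.7) [28.79045495 33.40592709 34.64532869]
f1 (array([648.7, 259.5]), array([81.6, 31.3]), 89.0) 270
f1 (array([650.8, 261. ]), array([83. , 29.4]), 89.5) 166
t 19.2 pos [458.1  78.9 124.6] yaw -6.4 q6 1.76 F [-0.  -0.  -0.2] gap 55.5
(495, 307, 130, 8) turn [  0.    0.1 -14.4] shift [  11.3 -230.8   -5.5]
(495, 307, 130, 188) turn [  0.2  -0.  165.6] shift [  11.3 -230.8   -5.5]
```

View pics/side3.png

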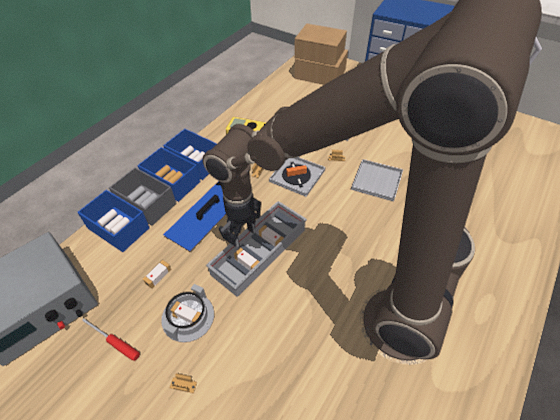

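The side view shows both tub fuses down at about (247,258), the cap upright in the tray at (297,172), fuse_a in the open pot at (185,312) and f1 at (157,273). Now fuse_a.

>>> drive_tool --moves '[[[0,0,-4,2,-35,-5,0.15],[0,0,-8,4,-70,-5,0.15],[0,0,-12,6,-105,-5,0.15],[0,0,-14.4,8,-140,-5,0.15],[0,0,-14.4,9,-175,-5,0.15],[0,0,-14.4,10,-210,-5,0.15],[0,0,-14.4,10,-230,-5,0.15],[0,0,-14.4,10,-230,-5,0.15],[0,0,-14.4,10,-230,-5,0.15]]]'

```text
t: 19.92
position: [493.2, 306.5, 128.2]
eef_rot: [0.997, 0.071, -0.002, 0.001]
force: [-0.3, -0.5, 0.3]
finger_gap: 49.2
finger_force: 0.0
```

Run:
```python
from h import *
im,d,K,M=snap('wrist');P=cloud(d,K,M);cv2.imwrite('pics/w8.png',im)
hs=cv2.cvtColor(im,cv2.COLOR_BGR2HSV)
m=(P[...,2]>33)&(P[...,2]<40)&(np.hypot(P[...,0]-492,P[...,1]-306)<44);t=P[m];r=rect(t[:,:2]);print('fa',r,len(t),np.percentile(t[:,2],[5,50,95]))
go((*r[0],18,r[2]))
```

```text
fa (array([492. , 307.8]), array([80.2, 29.7]), 7.9) 4724 [34.07048166 35.47376682 36.59738586]
t 20.0 pos [493.2 305.5 128.4] yaw 8.1 q6 1.91 F [-0.8  0.2 -0.5] gap 49.0
(np.float64(492.0), np.float64(307.8), 18, 7.9) turn [0.1 0.3 0.2] shift [ -0.3  -2.7 110.4]
```

View pics/w8.png

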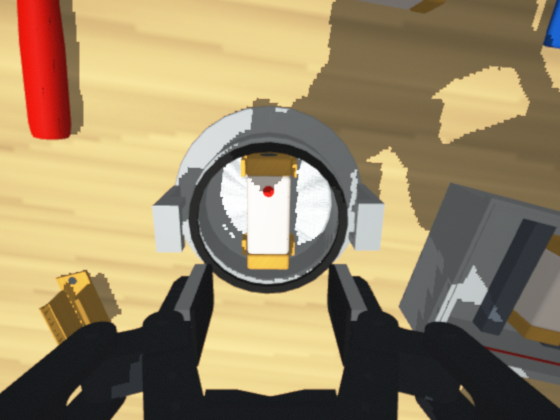

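fuse_a lies in the pot, centred at (268,212) between the fingers, and the ring is clear. I'll narrow the fingers to about 43 mm and go in.

>>> drive_tool --moves '[[[0,0,0.2,-0.5,-2,20,0],[0,0,0.2,-0.5,-2,45,0],[0,0,0.2,-0.5,-2,65,0],[0,0,0.2,-0.5,-2,80,0],[0,0,0.2,-0.5,-2,92,0],[0,0,0.2,-0.5,-2,102,0],[0,0,0.2,-0.5,-2,109,0],[0,0,0.2,-0.5,-2,111,0],[0,0,0.2,-0.5,-2,111,0]]]'

```text
t: 20.72
position: [494.1, 308.0, 19.5]
eef_rot: [0.998, 0.068, -0.0, 0.0]
force: [-0.4, -1.5, 0.0]
finger_gap: 42.7
finger_force: 0.0
```

>>> drive_tool --moves '[[[0,0,0,0,0,0,-1],[0,0,0,0,0,0,-1],[0,0,0,0,0,0,-1],[0,0,0,0,0,0,-1],[0,0,0,0,0,-5,-1],[0,0,0,0,0,-15,-1],[0,0,0,0,0,-30,-1],[0,0,0,0,0,-60,-1],[0,0,0,0,0,-90,-1],[0,0,0,0,0,-100,-1]]]'

```text
t: 21.55
position: [496.8, 309.8, 124.9]
eef_rot: [0.998, 0.068, 0.004, -0.002]
force: [0.3, 0.7, -1.2]
finger_gap: 28.6
finger_force: 62.0
```

Run:
```python
from h import *
p=tubpt(0);go((*p,118,-6.4))
```

```text
t 21.6 pos [496.8 309.8 124.9] yaw 7.8 q6 1.92 F [ 0.3  0.7 -1.2] gap 28.6
(np.float64(453.3), np.float64(23.2), 118, -6.4) turn [-0.2 -0.4 14.2] shift [-82.1 278.1   5.5]
```

>>> drive_tool --moves '[[[0,0,2,-8,25,0,-1],[0,0,5,-16,55,0,-1],[0,0,8,-26,88,0,-1],[0,0,11,-36,122,0,-1],[0,0,14,-46,156,0,-1],[0,0,14,-56,190,0,-1],[0,0,14,-66,224,0,-1],[0,0,14,-75,255,0,-1],[0,0,14,-82,278,0,-1],[0,0,14,-82,278,0,-1]]]'

```text
t: 22.38
position: [449.2, 18.3, 119.5]
eef_rot: [0.998, -0.056, -0.001, 0.001]
force: [-0.1, 0.2, -2.3]
finger_gap: 28.2
finger_force: 61.9
```

Run:
```python
from h import *
p=tubpt(0);go((*p,18,-6.4))
im,d,K,M=snap('wrist');P=cloud(d,K,M);cv2.imwrite('pics/w9.png',im)
p=tubpt(0);m=(P[...,2]>100)&(np.hypot(P[...,0]-p[0],P[...,1]-p[1])<70);t=P[m]
for y in(56,-56):
    p=tubpt(y);m=(P[...,2]>30)&(P[...,2]<53)&(np.hypot(P[...,0]-p[0],P[...,1]-p[1])<44);t=P[m];print(p,len(t))
    if len(t)>50:print(rect(t[:,:2]))
```

```text
t 22.4 pos [449.2  18.3 119.5] yaw -6.4 q6 1.63 F [-0.1  0.2 -2.3] gap 28.2
(np.float64(453.3), np.float64(23.2), 18, -6.4) turn [ 0.1  0.1 -0. ] shift [  3.7  -5.5 101.5]
[459.5422602   78.85100347] 5130
(array([458.9,  79.4]), array([80.3, 30.4]), -6.3)
[447.0577398  -32.45100347] 5144
(array([448.3, -32. ]), array([79.7, 30.2]), -6.5)
```

View pics/w9.png

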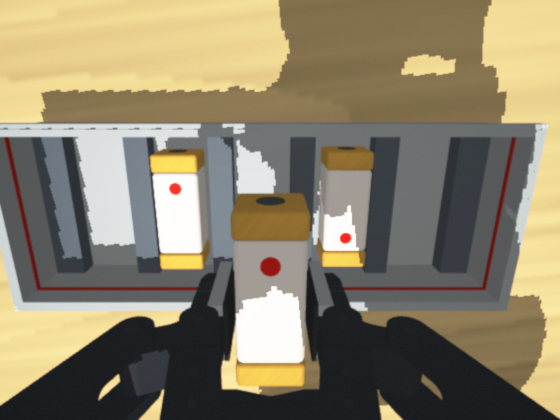

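fuse_a is held at (270,285) between the two seated fuses at (180,210) and (345,205). I'll descend in two stages.

>>> drive_tool --moves '[[[0,0,0,3,-4,20,-1],[0,0,0,3,-4,40,-1],[0,0,0,3,-4,55,-1],[0,0,0,3,-4,55,-1],[0,0,0,3,-4,55,-1]]]'

```text
t: 22.85
position: [453.0, 26.3, 64.1]
eef_rot: [0.999, -0.054, -0.001, -0.0]
force: [-0.9, 0.6, -1.0]
finger_gap: 28.8
finger_force: 61.9
```

Run:
```python
from h import *
go((453.3,23.6,18,-6.4))
```

```text
t 22.9 pos [453.   26.3  64.1] yaw -6.1 q6 1.64 F [-0.9  0.6 -1. ] gap 28.8
(453.3, 23.6, 18, -6.4) turn [-0.   0.2  0.3] shift [ 0.7  2.7 46.1]
```

>>> drive_tool --moves '[[[0,0,0.2,0.5,2.5,15,-1],[0,0,0.2,0.5,2.5,28,-1],[0,0,0.2,0.5,2.5,38,-1],[0,0,0.2,0.5,2.5,43,-1],[0,0,0.2,0.5,2.5,45.5,-1],[0,0,0.2,0.5,2.5,46,-1],[0,0,0.2,0.5,2.5,46,-1]]]'

```text
t: 23.43
position: [454.8, 23.0, 19.3]
eef_rot: [0.998, -0.056, 0.0, -0.0]
force: [0.2, 0.4, -1.0]
finger_gap: 28.3
finger_force: 62.0
```

>>> drive_tool --moves '[[[0,0,0,0,0,2,-1],[0,0,0,0,0,2,-1],[0,0,0,0,0,2,0],[0,0,0,0,0,2,0],[0,0,0,0,0,1,0],[0,0,0,0,0,-10,0],[0,0,0,0,0,-40,0],[0,0,0,0,0,-80,0.1],[0,0,0,0,0,-110,0.3],[0,0,0,0,0,-110,0.3]]]'

```text
t: 24.27
position: [460.1, 22.7, 136.0]
eef_rot: [0.998, -0.056, 0.007, -0.0]
force: [1.3, -0.6, 0.3]
finger_gap: 56.0
finger_force: 0.0
```

Run:
```python
from h import *
im,d,K,M=snap('wrist');P=cloud(d,K,M)
for y in(56,0,-56):
    p=tubpt(y);m=(P[...,2]>25)&(P[...,2]<53)&(np.hypot(P[...,0]-p[0],P[...,1]-p[1])<44)&(abs((P[...,:2]-p)@[.1115,.9938])<22);t=P[m];print(p.round(1),len(t))
    if len(t)>50:print(rect(t[:,:2]),np.percentile(t[:,2],[5,50,95]))
im,d,K,M=snap('side');P=cloud(d,K,M)
m=(P[...,2]>24)&(P[...,2]<40)&(np.hypot(P[...,0]-645,P[...,1]-262)<90);t=P[m];r=rect(t[:,:2]);print('f1',r,len(t))
go((649.5,260,125,89.5))
```

```text
[459.5  78.9] 4358
(array([459.2,  79.3]), array([79.5, 30.4]), -6.3) [30.75621594 33.3478597  34.54806757]
[453.3  23.2] 4396
(array([452.8,  23.7]), array([79.7, 30. ]), -6.4) [31.72898033 33.419537   34.58083539]
[447.1 -32.5] 4454
(array([448.7, -32. ]), array([79.8, 30.2]), -6.4) [30.72631059 33.43502895 34.60083523]
f1 (array([648.4, 259.8]), array([80.9, 31.6]), 88.0) 269
t 24.4 pos [455.9  22.8 131.1] yaw -6.4 q6 1.64 F [-0.3 -0.4  0.3] gap 55.3
(649.5, 260, 125, 89.5) turn [  0.2  -0.2 -95.9] shift [ 165.9 -257.3    7. ]
```

Three fuses are seated. Now f1.

>>> drive_tool --moves '[[[0,0,-7,12,-19,0,0.3],[0,0,-14,30,-47,0,0.3],[0,0,-21,50,-77,0,0.3],[0,0,-28,70,-108,0,0.3],[0,0,-35,90,-139,0,0.3],[0,0,-42,110,-170,0,0.3],[0,0,-49,130,-201,0,0.3],[0,0,-56,148,-229,0,0.3],[0,0,-63,160,-248,0,0.3],[0,0,-70,166,-257,0,0.3]]]'

```text
t: 25.2
position: [648.1, 262.2, 126.2]
eef_rot: [0.848, 0.53, -0.001, -0.001]
force: [0.1, -0.2, 0.5]
finger_gap: 55.6
finger_force: 0.0
```

>>> drive_tool --moves '[[[0,0,-7,0,0,10,0.3],[0,0,-14,0,0,20,0.3],[0,0,-21,0,0,40,0.3],[0,0,-25.5,0,0,50,0.3],[0,0,-25.5,0,0,50,0.3],[0,0,-25.5,0,0,50,0.3]]]'

```text
t: 25.7
position: [645.7, 259.0, 75.8]
eef_rot: [0.713, 0.701, -0.003, -0.001]
force: [0.9, 0.0, 1.0]
finger_gap: 55.5
finger_force: 0.0
```

Run:
```python
from h import *
im,d,K,M=snap('wrist');P=cloud(d,K,M);cv2.imwrite('pics/w10.png',im)
m=(P[...,2]>24)&(P[...,2]<36)&(np.hypot(P[...,0]-650,P[...,1]-260)<70);t=P[m];r=rect(t[:,:2]);print('f1',r,len(t),np.percentile(t[:,2],[5,50,95]))
go((*r[0],12,r[2]%180))
```

```text
f1 (array([651.8, 262.4]), array([80. , 30.1]), 88.8) 7128 [27.94091774 29.51685898 30.59720916]
t 25.8 pos [647.  259.4  77.5] yaw 89.0 q6 0.34 F [0.8 0.9 0.7] gap 55.4
(np.float64(651.8), np.float64(262.4), 12, 88.8) turn [-0.1  0.1  0.2] shift [ 3.1  4.9 65.5]
```

View pics/w10.png

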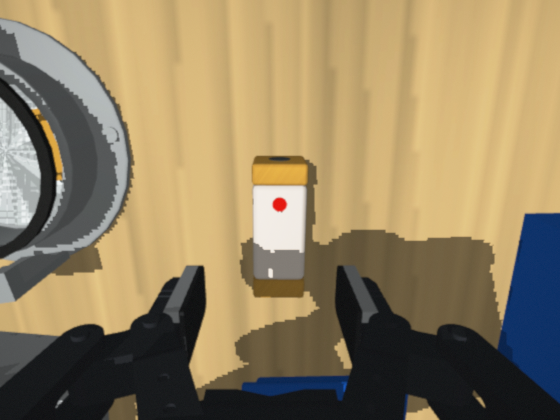

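f1 is between the fingers at (280,227).

>>> drive_tool --moves '[[[0,0,0,3,4.5,30,0.3],[0,0,0,3,4.5,52,0.3],[0,0,0,3,4.5,64,0.3],[0,0,0,3,4.5,66,0.3],[0,0,0,3,4.5,66,0.3],[0,0,0,3,4.5,66,-1],[0,0,0,3,4.5,66,-1],[0,0,0,3,4.5,66,-1],[0,0,0,3,4.5,66,-1],[0,0,0,3,4.5,66,-1]]]'

```text
t: 26.58
position: [654.2, 263.3, 15.3]
eef_rot: [0.713, 0.702, 0.002, 0.001]
force: [0.3, 0.3, 6.0]
finger_gap: 28.9
finger_force: 63.5
```

>>> drive_tool --moves '[[[0,0,0,0,0,-8,-1],[0,0,0,0,0,-25,-1],[0,0,0,0,0,-55,-1],[0,0,0,0,0,-85,-1],[0,0,0,0,0,-105,-1],[0,0,0,0,0,-110,-1],[0,0,0,0,0,-110,-1]]]'

```text
t: 27.17
position: [653.8, 263.1, 125.3]
eef_rot: [0.713, 0.702, 0.002, 0.001]
force: [0.8, -0.6, -2.6]
finger_gap: 28.9
finger_force: 62.7
```

Run:
```python
from h import *
p=tubpt(112)+[-.5,.4];go((*p,118,-6.4))
```

```text
t 27.2 pos [653.8 263.1 125.3] yaw 89.1 q6 0.34 F [ 0.8 -0.6 -2.6] gap 28.9
(np.float64(465.28452040710846), np.float64(134.90200694598678), 118, -6.4) turn [ 0.1 -0.3 95.5] shift [-131.2 -186.5    6.3]
```

>>> drive_tool --moves '[[[0,0,7,-8,-12,0,-1],[0,0,14,-24,-34,0,-1],[0,0,21,-42,-59,0,-1],[0,0,28,-60,-85,0,-1],[0,0,35,-78,-111,0,-1],[0,0,42,-96,-136,0,-1],[0,0,49,-112,-160,0,-1],[0,0,56,-124,-176,0,-1],[0,0,63,-130,-185,0,-1],[0,0,70,-131,-186.5,0,-1]]]'

```text
t: 28.0
position: [458.7, 132.9, 119.8]
eef_rot: [0.987, 0.163, -0.004, 0.0]
force: [-0.4, 0.1, -1.6]
finger_gap: 28.6
finger_force: 62.6
```

>>> drive_tool --moves '[[[0,0,7,0,0,0,-1],[0,0,14,0,0,0,-1],[0,0,21,0,0,15,-1],[0,0,25.5,0,0,30,-1],[0,0,25.5,0,0,40,-1],[0,0,25.5,0,0,40,-1],[0,0,25.5,0,0,40,-1]]]'

```text
t: 28.58
position: [462.0, 134.3, 81.1]
eef_rot: [0.998, -0.055, -0.002, 0.001]
force: [1.0, 0.3, -1.1]
finger_gap: 28.2
finger_force: 62.6
```

Run:
```python
from h import *
p=tubpt(112)+[-.5,.4];go((*p,21,-6.4))
im,d,K,M=snap('wrist');P=cloud(d,K,M);cv2.imwrite('pics/w11.png',im)
m=(P[...,2]>85)&(P[...,2]<110)&(np.hypot(P[...,0]-465,P[...,1]-135)<60)
h=cv2.cvtColor(im,cv2.COLOR_BGR2HSV);m&=(h[...,2]>110);t=P[m];print(rect(t[:,:2]),t[:,2].mean(),len(t))
```

```text
t 28.6 pos [462.  134.3  81.1] yaw -6.3 q6 1.87 F [ 1.   0.3 -1.1] gap 28.2
(np.float64(465.28452040710846), np.float64(134.90200694598678), 21, -6.4) turn [0.1 0.2 0.1] shift [ 3.5 -1.1 60.1]
(array([461.5, 131.5]), array([80.8, 48.5]), -6.5) 95.07501183062266 13233
```

View pics/w11.png

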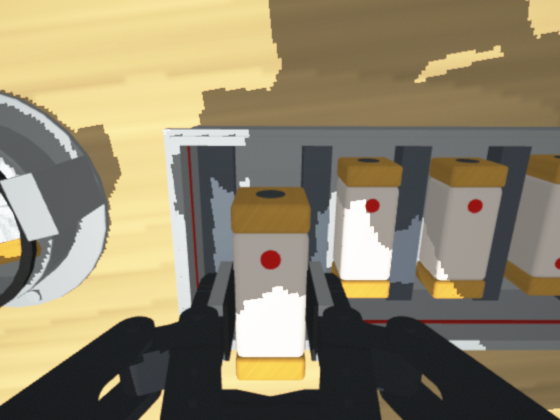

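The last fuse is held level at (270,285) over the end trough, and the others are seated at (368,225), (460,225) and (545,215). I'll lower it now.

>>> drive_tool --moves '[[[0,0,0,3,-1,15,-1],[0,0,0,3,-1,30,-1],[0,0,0,3,-1,42,-1],[0,0,0,3,-1,52,-1],[0,0,0,3,-1,58,-1],[0,0,0,3,-1,60,-1],[0,0,0,3,-1,60,-1]]]'

```text
t: 29.22
position: [467.0, 135.3, 22.7]
eef_rot: [0.998, -0.056, -0.0, 0.0]
force: [0.0, -0.1, -2.8]
finger_gap: 28.7
finger_force: 62.6
```

Run:
```python
from h import *
p=tubpt(112)+[-.5,.4];go((*p,20,-6.4))
```

```text
t 29.2 pos [467.  135.3  22.7] yaw -6.4 q6 1.87 F [ 0.  -0.1 -2.8] gap 28.7
(np.float64(465.28452040710846), np.float64(134.90200694598678), 20, -6.4) turn [0. 0. 0.] shift [-1.7  0.6  2.7]
```

Release, rise, and measure both the tub and the lid.

>>> drive_tool --moves '[[[0,0,0,0,0,2,-1],[0,0,0,0,0,3,-1],[0,0,0,0,0,3,-1],[0,0,0,0,0,3,0],[0,0,0,0,0,3,0],[0,0,0,0,0,1,0],[0,0,0,0,0,-10,0],[0,0,0,0,0,-40,0],[0,0,0,0,0,-80,0.1],[0,0,0,0,0,-110,0.3]]]'

```text
t: 30.05
position: [467.6, 135.4, 135.8]
eef_rot: [0.998, -0.056, 0.001, -0.0]
force: [0.8, 0.8, 0.4]
finger_gap: 55.4
finger_force: 0.0
```

>>> drive_tool --moves '[[[0,0,0,-60,40,-30,0.3],[0,0,0,-60,70,-60,0.3],[0,0,0,-60,90,-80,0.3],[0,0,0,-60,90,-90,0.3],[0,0,0,-60,90,-90,0.3]]]'

```text
t: 30.47
position: [399.7, 50.9, 228.4]
eef_rot: [0.998, -0.057, 0.005, 0.0]
force: [0.5, -0.4, 0.5]
finger_gap: 55.9
finger_force: 0.0
```

Run:
```python
from h import *
a=np.radians(-6.4);ey=np.array([-np.sin(a),np.cos(a)])
im,d,K,M=snap('wrist');P=cloud(d,K,M);np.savez('w12.npz',im=im,P=P)
for y in(112,56,0,-56):
    p=tubpt(y);m=(P[...,2]>25)&(P[...,2]<53)&(np.hypot(P[...,0]-p[0],P[...,1]-p[1])<44)&(abs((P[...,:2]-p)@ey)<22);t=P[m];print(y,p.round(1),len(t))
    if len(t)>50:print(rect(t[:,:2]),np.percentile(t[:,2],[5,50,95]))
for n in('scene','side'):
    im,d,K,M=snap(n);P=cloud(d,K,M);h=cv2.cvtColor(im,cv2.COLOR_BGR2HSV)
    m=(P[...,2]>13)&(P[...,2]<26)&(h[...,0]>100)&(h[...,0]<130)&(h[...,1]>120)&(np.hypot(P[...,0]-684,P[...,1]+60)<220)
    m=m.astype(np.uint8);nl,lab,st,_=cv2.connectedComponentsWithStats(m);i=1+st[1:,4].argmax();t=P[lab==i];print(n,'lid',rect(t[:,:2]),len(t),t[:,2].mean())
    c=t[:,:2].mean(0);m=(P[...,2]>36)&(P[...,2]<55)&(np.hypot(P[...,0]-c[0],P[...,1]-c[1])<90);t=P[m];print('bar',rect(t[:,:2]),len(t),np.percentile(t[:,2],[5,50,95]))
    if n=='scene':cv2.imwrite('pics/s4.png',im)
go((690,-60,150,0))
```

```text
112 [465.8 134.5] 3037
(array([467.2, 135.4]), array([78.9, 30.4]), -6.8) [31.00451242 33.39489505 34.74617821]
56 [459.5  78.9] 2934
(array([458.9,  79.2]), array([79. , 29.9]), -6.2) [31.65545592 33.44980759 34.76487609]
0 [453.3  23.2] 2932
(array([452.4,  23.6]), array([79. , 29.9]), -6.5) [31.71693824 33.48786642 34.80368704]
-56 [447.1 -32.5] 3013
(array([448. , -32.1]), array([78.9, 30.3]), -6.5) [31.31738203 33.50556493 34.86773619]
scene lid (array([682.9,  -8.1]), array([312.1, 111.9]), -89.3) 3144 19.03563918398339
bar (array([682.6,  -9.2]), array([99.5, 16.5]), -89.0) 179 [40.51982411 47.58612323 50.99607021]
side lid (array([680.4,  -7.6]), array([311.9, 114.7]), -89.6) 2204 21.59031058503194
bar (array([681.4,  -7.8]), array([100.5,  21.1]), -89.9) 158 [39.74964422 49.32198412 53.17327692]
t 30.6 pos [397.5  52.7 223.3] yaw -6.4 q6 1.71 F [-1.3 -0.8  0.5] gap 55.7
(690, -60, 150, 0) turn [-0.  -0.1 -6.4] shift [303.2  79.3  73.7]
```

Run:
```python
from h import *
P=np.load('w12.npz')['P'];a=np.radians(-6.4);B=np.array([[np.cos(a),np.sin(a)],[-np.sin(a),np.cos(a)]])
q=(P[...,:2]-[453.3,23.2])@B.T;Z=P[...,2]
m=(Z>55)&(Z<61)&(abs(q[...,0])<62)&(abs(q[...,1])<162)&((abs(q[...,0])>46)|(abs(q[...,1])>146))
k=q[m]
for s in(-1,1):
    e=k[(k[:,0]*s>46)&(abs(k[:,1])<140)];print('x',s,len(e),np.percentile(e[:,0],[2,50,98]).round(1),np.polyfit(e[:,1],e[:,0],1).round(4))
    e=k[(k[:,1]*s>146)&(abs(k[:,0])<44)];print('y',s,len(e),np.percentile(e[:,1],[2,50,98]).round(1) if len(e) else '')
```

```text
x -1 2610 [-58.5 -54.5 -51.3] [-3.00000e-04 -5.47059e+01]
y -1 1015 [-158.1 -153.5 -150.5]
x 1 3332 [52.6 55.9 59.3] [-1.00000e-04  5.58901e+01]
y 1 966 [152.6 155.6 159.9]
```

>>> drive_tool --moves '[[[0,0,-7,40,8,0,0.3],[0,0,-14,80,16,0,0.3],[0,0,-21,120,24,0,0.3],[0,0,-28,160,32,10,0.3],[0,0,-35,200,40,20,0.3],[0,0,-42,240,48,30,0.3],[0,0,-49,270,54,40,0.3],[0,0,-56,285,56,60,0.3],[0,0,-63,289,57,70,0.3],[0,0,-70,289,57,73,0.3]]]'

```text
t: 31.45
position: [676.8, -35.5, 143.5]
eef_rot: [0.848, 0.53, -0.003, -0.003]
force: [-0.7, 0.3, -0.8]
finger_gap: 55.4
finger_force: 0.0
```

>>> drive_tool --moves '[[[0,0,-7,0,0,0,0.1],[0,0,-14,0,0,0,0.1],[0,0,-21,0,0,0,0.1],[0,0,-27,0,0,0,0.1],[0,0,-27,0,0,0,0.1],[0,0,-27,0,0,0,0.1]]]'

```text
t: 31.95
position: [677.3, -35.2, 147.6]
eef_rot: [0.704, 0.71, -0.001, -0.001]
force: [-0.6, -0.7, 0.1]
finger_gap: 47.0
finger_force: 0.0
```

Run:
```python
from h import *
im,d,K,M=snap('wrist');P=cloud(d,K,M);cv2.imwrite('pics/w13.png',im)
m=(P[...,2]>38)&(P[...,2]<54)&(np.hypot(P[...,0]-682,P[...,1]+8)<80);t=P[m];r=rect(t[:,:2]);print('bar',r,len(t),np.percentile(t[:,2],[5,50,95]))
h=cv2.cvtColor(im,cv2.COLOR_BGR2HSV)
m=(P[...,2]>13)&(P[...,2]<24)&(h[...,0]>100)&(h[...,0]<130)&(h[...,1]>120)
m=m.astype(np.uint8);nl,lab,st,_=cv2.connectedComponentsWithStats(m);i=1+st[1:,4].argmax();t=P[lab==i];print('lid',rect(t[:,:2]),len(t))
go((*r[0],25,r[2]%180))
```

```text
bar (array([683.9,  -6.6]), array([98.4, 16. ]), -89.4) 3385 [46.66747785 48.5833357  49.74148643]
lid (array([683.9, -30.2]), array([266. , 113.4]), -89.4) 45663
t 32.0 pos [677.5 -35.4 148. ] yaw 90.5 q6 -0.13 F [-0.2  0.2  0.3] gap 47.3
(np.float64(683.9), np.float64(-6.6), 25, 90.6) turn [-0.2 -0.  -0.1] shift [ 28.7   7.  123. ]
```

View pics/w13.png

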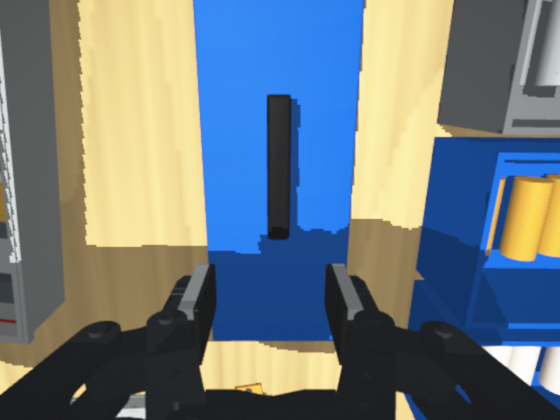

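The bar handle runs from (279,95) to (279,238), midway between the lid's edges.

>>> drive_tool --moves '[[[0,0,0,20,4,30,0.1],[0,0,0,28.5,6.5,65,0.1],[0,0,0,28.5,6.5,95,0.1],[0,0,0,28.5,6.5,110,0.1],[0,0,0,28.5,6.5,118,0.1],[0,0,0,28.5,6.5,121,0.1],[0,0,0,28.5,6.5,121,0.1],[0,0,0,28.5,6.5,121,0.1]]]'

```text
t: 32.67
position: [686.1, -8.2, 30.8]
eef_rot: [0.704, 0.711, 0.001, 0.001]
force: [-0.8, -0.8, 0.9]
finger_gap: 47.0
finger_force: 0.0
```

Run:
```python
from h import *
go((683.9,-6.7,25,90.5))
```

```text
t 32.7 pos [686.1  -8.2  30.8] yaw 90.6 q6 -0.09 F [-0.8 -0.8  0.9] gap 47.0
(683.9, -6.7, 25, 90.5) turn [0.2 0.  0.1] shift [ 1.5 -2.2  5.8]
```

>>> drive_tool --moves '[[[0,0,0,1.5,-2,2,0],[0,0,0,1.5,-2,4,0],[0,0,0,1.5,-2,4,0],[0,0,0,1.5,-2,4,-1],[0,0,0,1.5,-2,4,-1],[0,0,0,1.5,-2,4,-1],[0,0,0,1.5,-2,4,-1],[0,0,0,1.5,-2,4,-1],[0,0,0,1.5,-2,4,-1]]]'

```text
t: 33.42
position: [682.7, -6.3, 25.4]
eef_rot: [0.703, 0.711, 0.0, 0.0]
force: [-0.5, -0.4, 3.4]
finger_gap: 14.6
finger_force: 60.8
```

Run:
```python
from h import *
go((683.9,-6.7,25,90.5))
im,d,K,M=snap('wrist');cv2.imwrite('pics/w14.png',im)
```

```text
t 33.4 pos [682.7  -6.3  25.4] yaw 90.6 q6 -0.08 F [-0.5 -0.4  3.4] gap 14.6
(683.9, -6.7, 25, 90.5) turn [0.  0.  0.1] shift [-0.4  1.2  0.4]
```

>>> drive_tool --moves '[[[0,0,0,0,0,-8,-1],[0,0,0,0,0,-20,-1],[0,0,0,0,0,-40,-1],[0,0,0,0,0,-65,-1],[0,0,0,0,0,-85,-1],[0,0,0,0,0,-95,-1],[0,0,0,0,0,-95,-1]]]'

```text
t: 34.05
position: [684.7, -6.4, 123.5]
eef_rot: [0.703, 0.711, 0.002, 0.002]
force: [0.8, 0.1, -3.2]
finger_gap: 14.9
finger_force: 59.8
```

>>> drive_tool --moves '[[[0,0,1,3,-12,0,-1],[0,0,3,7,-36,0,-1],[0,0,5,12,-66,0,-1],[0,0,7,16,-96,0,-1],[0,0,7,20,-126,0,-1],[0,0,7,23,-156,0,-1],[0,0,7,26,-186,0,-1],[0,0,7,27,-212,0,-1],[0,0,7,28,-226,0,-1],[0,0,7,28,-229,0,-1]]]'

```text
t: 34.88
position: [447.6, 19.8, 117.6]
eef_rot: [0.745, 0.667, -0.003, -0.003]
force: [-0.4, 0.0, -4.7]
finger_gap: 14.9
finger_force: 59.7
```

>>> drive_tool --moves '[[[0,0,0,0,0,0,-1],[0,0,0,0,0,0,-1],[0,0,0,0,0,0,-1]]]'

```text
t: 35.13
position: [454.9, 19.2, 120.2]
eef_rot: [0.746, 0.667, 0.001, 0.001]
force: [-0.0, -0.6, -3.4]
finger_gap: 14.9
finger_force: 59.8
```

Run:
```python
from h import *
im,d,K,M=snap('wrist');P=cloud(d,K,M);np.savez('w15.npz',im=im,P=P)
cv2.imwrite('pics/w15.png',im)
go((453.9,24.1,90,83.6))
```

```text
t 35.2 pos [454.9  19.2 120.2] yaw 83.6 q6 0.06 F [ 0.1  0.3 -2.7] gap 14.6
(453.9, 24.1, 90, 83.6) turn [ 0.1 -0.  -0. ] shift [ 4.8 -1.6 30.2]
```

View pics/w15.png

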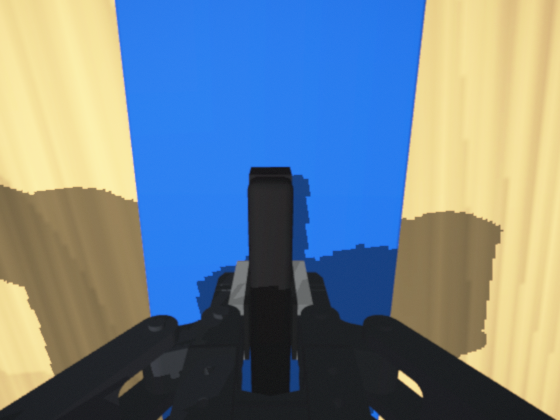

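The lid is held squarely by its bar at (270,280), covering the tub. I'll align it above the rim first.

>>> drive_tool --moves '[[[0,0,0,4.8,-1.5,10,-1],[0,0,0,4.8,-1.5,20,-1],[0,0,0,4.8,-1.5,26,-1],[0,0,0,4.8,-1.5,28,-1],[0,0,0,4.8,-1.5,28,-1],[0,0,0,4.8,-1.5,28,-1],[0,0,0,4.8,-1.5,28,-1]]]'

```text
t: 35.77
position: [452.5, 24.2, 92.0]
eef_rot: [0.745, 0.667, 0.0, 0.0]
force: [0.1, -0.3, -4.0]
finger_gap: 14.5
finger_force: 59.7
```

Run:
```python
from h import *
go((453.9,24.1,68.4,83.6))
for n in('scene','side'):
    im,d,K,M=snap(n);P=cloud(d,K,M);h=cv2.cvtColor(im,cv2.COLOR_BGR2HSV)
    m=(P[...,2]>70)&(P[...,2]<105)&(h[...,0]>100)&(h[...,0]<130)&(h[...,1]>120)&(np.hypot(P[...,0]-454,P[...,1]-24)<180)
    t=P[m];A=np.c_[t[:,:2]-[454,24],np.ones(len(t))];f=np.linalg.lstsq(A,t[:,2],rcond=None)[0]
    print(n,rect(t[:,:2]),len(t),'plane',f.round(3))
    if n=='scene':cv2.imwrite('pics/s5.png',im)
```

```text
t 35.8 pos [452.5  24.2  92. ] yaw 83.6 q6 0.07 F [ 0.1 -0.3 -4. ] gap 14.5
(453.9, 24.1, 68.4, 83.6) turn [ 0. -0.  0.] shift [ 0.   1.4 23.6]
scene (array([452.9,  22.7]), array([315.6, 113. ]), 83.6) 2189 plane [2.0000e-03 0.0000e+00 8.5679e+01]
side (array([451.2,  23. ]), array([312.4, 114.5]), 83.7) 2733 plane [-0.0000e+00 -1.0000e-03  8.8379e+01]
```

>>> drive_tool --moves '[[[0,0,0,0,0.8,5,-1],[0,0,0,0,0.8,9,-1],[0,0,0,0,0.8,13,-1],[0,0,0,0,0.8,16,-1],[0,0,0,0,0.8,19,-1],[0,0,0,0,0.8,21,-1],[0,0,0,0,0.8,22.5,-1],[0,0,0,0,0.8,22.5,-1]]]'

```text
t: 36.53
position: [452.6, 24.2, 68.9]
eef_rot: [0.745, 0.667, -0.0, -0.0]
force: [0.4, -0.9, -4.7]
finger_gap: 14.7
finger_force: 59.7
```

>>> drive_tool --moves '[[[0,0,0,0,0,1,-1],[0,0,0,0,0,1.5,-1],[0,0,0,0,0,1.5,-1],[0,0,0,0,0,1.5,0],[0,0,0,0,0,1,0],[0,0,0,0,0,0,0],[0,0,0,0,0,-15,0],[0,0,0,0,0,-50,0],[0,0,0,0,0,-90,0],[0,0,0,0,0,-130,0]]]'

```text
t: 37.37
position: [452.3, 24.2, 200.5]
eef_rot: [0.745, 0.667, -0.0, -0.0]
force: [0.8, -0.5, -0.5]
finger_gap: 42.6
finger_force: 0.0
```

>>> drive_tool --moves '[[[0,0,0,-40,0,0,0],[0,0,0,-80,0,0,0],[0,0,0,-120,0,-20,0],[0,0,0,-150,0,-40,0],[0,0,0,-150,0,-60,0],[0,0,0,-150,0,-60,0],[0,0,0,-150,0,-60,0]]]'

```text
t: 37.95
position: [437.2, -125.7, 260.8]
eef_rot: [0.746, 0.666, 0.001, 0.002]
force: [0.3, -0.6, -0.1]
finger_gap: 43.0
finger_force: 0.0
```

Run:
```python
from h import *
go()
for n in('scene','side'):
    im,d,K,M=snap(n);P=cloud(d,K,M);h=cv2.cvtColor(im,cv2.COLOR_BGR2HSV)
    m=(P[...,2]>54)&(P[...,2]<75)&(h[...,0]>100)&(h[...,0]<130)&(h[...,1]>120)&(np.hypot(P[...,0]-454,P[...,1]-24)<180)
    t=P[m];A=np.c_[t[:,:2]-[454,24],np.ones(len(t))];f=np.linalg.lstsq(A,t[:,2],rcond=None)[0]
    print(n,rect(t[:,:2]),len(t),'plane',f.round(4))
    m=(P[...,2]>28)&(P[...,2]<45)&(np.hypot(P[...,0]-531,P[...,1]+319)<70);t=P[m];print('cap bar',rect(t[:,:2]),t[:,2].max())
    if n=='scene':cv2.imwrite('pics/s6.png',im)
```

```text
t 38.0 pos [ 437.2 -125.7  260.8] yaw 83.5 q6 -0.26 F [ 0.3 -0.6 -0.1] gap 43.0
scene (array([453.8,  23.9]), array([313. , 114.2]), 83.9) 2527 plane [0.00000e+00 4.00000e-04 6.19862e+01]
cap bar (array([ 534.9, -319.2]), array([70.9, 16.7]), 46.7) 41.81586741653234
side (array([451.5,  23.2]), array([312.2, 114.2]), 83.8) 3007 plane [-8.00000e-04 -1.50000e-03  6.46187e+01]
cap bar (array([ 531.9, -318.1]), array([70. , 20.6]), 43.0) 44.83490005197814
```

View pics/s6.png

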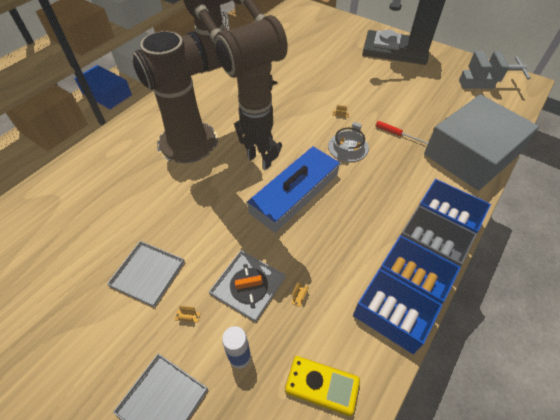

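The lid is home: level, with its flange top at about 63 mm and centred on the tub at (295,187). The cap is upright in the tray at (249,284), and no fuses are left on the bench.

```bash
python3 -c "
from station import ctrl
print(ctrl.hand_in())"
```

```text
the job is handed in; nothing more can be done
None
```

The job is handed in, with no verdict shown: by my last camera checks the cap lies upright in the tray, all four fuses (two were on the bench) were flat in their own troughs before closing, and the lid is fully home and level.

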